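# Lay the upright angle bracket on its back against the stops

## Robot

A 7-joint arm with a two-finger parallel gripper is mounted at the origin on a cart in front of the work surface, level with it; the furniture and walls round the work are solid. World frame = base frame: x ahead of the robot, y to its left, z up, the work surface at z = 0. Lengths are in m, angles in rad, forces in N, time in s.
With the tool pointing down it reaches from about 0.4 to 0.85 m from the base axis. Payload 4.5 kg.
Tool frame: the origin (TCP) lies at the centre of the arm's flange, where the gripper is bolted on; the fingertips stand 166 mm ahead of it and the grasp point (between the pads) lies 147 mm ahead of it; x points along the fingers, z is the direction in which the jaws open and shut, and the axes are right-handed (so a half turn about x gives the same grasp; the last joint's range is limited). The gripper opens to 88 mm and grips with 3 to 60 N. Pads are 18 mm wide; open, the fingers measure 123 mm over their backs; the gripper's body (75 mm by 187 mm) begins 45 mm behind the grasp point.
Start: joints at [-1.177, 0.689, -0.195, 1.565, 0.157, 0.902, -0.215], TCP at [0.22, 0.585, 0.405] pointing down, gripper open.
Joint ranges: [-3.01, 3.01], [-0.46, 2.08], [-1.47, 1.51], [0.13, 2.56], [-1, 4.14], [0.04, 2.09], [-2.66, 2.66]. Speed limits (rad/s): [2.57, 2.57, 3.14, 3.14, 3.14, 3.14, 3.14].

## Interface

Orientations are given as a 3x3 rotation matrix whose columns are the frame's x, y, z axes.
In Python, from rig import env gives the robot as it stands.
- The arm moves only by the tool arm_command, never from a script. Its argument "rows" is a list of rows, each an object of numbers: "x", "y", "z": the shift along the tool's x, y, z in units of 25 mm (1.0 is 25 mm); "spin": the turn about the tool's x in rad. A call has 1 to 5 rows; each row is the pose to reach, as a shift and turn from the pose commanded when the call began, along the tool's axes at that moment; what a row does not reach only later rows make up. A row lasts 1/10 s, in which the tool goes at most 50 mm and 8.59 degrees, less where a joint would pass 70% of its speed; a pose out of reach is approached as far as the arm can. A call with a gripper value outside its range is refused whole. "gripper" is the finger opening in mm, from 0 to 88.1, set as the call begins (left out, the last holds). The fingers move at their own pace and stop on an object; "force" is the grip in N (left out, the last holds). Time passes only in rows, so rows that repeat a pose let the fingers close. It gives the time, the measured TCP pose, the force and the opening at its end, in the units of the state.
- env.observe(): the state, without advancing time (a new reading comes with each control period).
- env.grab_frame(name): name is "scene" or "top" or "wrist"; returns a dict with "frame" (400x640x3 uint8, blue, green, red), "range_z" (400x640 float32, m along the optical axis (not along the pixel's ray), 0 where there is no reading), "fx", "fy", "cx", "cy" (pixels), "distortion" ([k1, k2, p1, p2, k3] as OpenCV has them; the pictures are not rectified), "eye" and "orientation" of the camera in the world; the wrist camera has in their place "T_tool_cam" (4x4, takes a point from camera to tool coordinates, whose origin is the TCP and whose axes are the tool frame's). Camera axes: x right, y down, z forward; pixel columns grow to the right and rows downward; lengths in m; the calibration is good to about 2 mm. A picture is of the moment at which its call begins: read the wrist's pose just before it.
- env.close_job(): hands the job in, once; it reports no verdict.
The state is a dict: "clock": time; "q": joint angles; "qvel": joint speeds; "joint_torque": joint torques, N m; "ee_pos": TCP position; "eef_rot": TCP orientation; "ft_force": force on the tool from outside, world axes, zero at the start; "ft_torque": the same for the moment, N m; "width": finger opening in m.
Only numpy, scipy, OpenCV 4.12 (cv2) and the standard library are available. Lean on these libraries where they do the work, as an engineer would, in place of code of your own. Each camera call takes 0.05 s, during which the arm holds its last target.

## Task

With the fingertips only, slide the standing metal angle bracket along the rubber-faced jig, still upright, until the rear edge of its foot is up against both yellow stop blocks. Then tip it backwards over that edge and let it down gently, never letting it drop, so that it lies flat on its back between the blocks with its foot plate standing up close against them. Do not grip or lift the bracket or press hard on it, leave the swab tube, the loupe and the solder spool where they stand, and finish with the hand clear.

Things in the scene. Friction and masses are not known exactly. Their poses are not given: they have to be found in the camera images.
- jig: Fixed jig on the bench: aluminium plate 280 x 134 mm with black rubber face, its top 10 mm above the bench, reaching from x = -126 to +136 mm. Origin: on the bench (z = 0) midway between the two yellow stop blocks, on the line of their front faces. x: from the bracket's start towards and past the stops (it lies down at +x), roughly the robot's left to right; y: along the stops; z up.
- stop_line (a point): Point on the rubber midway between the two yellow stop blocks, on the line of their front faces (10 mm above the jig's origin). The blocks stand at jig x = 0 to 20 mm, y = 35 to 57 mm either side, tops 16 mm above the rubber. The bracket's upright falls through the 70 mm gap between them; the ears of its foot meet their front faces.
- bracket: Loose silver-grey metal angle bracket, 0.23 to 0.39 kg, an L from the side. Foot 70 x 100 wide x 6 mm thick (x = -70 to 0), upright at its rear end (x = -4 to 0), 60 wide, 120 tall. Origin: middle of the bottom rear edge (heel). x: toe to heel, z: up the upright. Starts standing, heel 20 to 45 mm short of the stops, yaw within 0.1 rad of the jig. Lying home: origin at jig x = -6, z = 10 mm, x axis down.
- foot_toe (a point): Middle of the toe edge of the foot, on its upper face (70 mm from the heel, 6 mm above the foot's underside). Tipped past balance, the bracket falls by itself unless the rising foot is held back, for instance by a fingertip over its upper face that gives way slowly; hold it well out towards the toe: close to the corner the heel may slip away from the stops.
- upright_top (a point): Middle of the top edge of the upright (120 mm above the foot's underside). The upright has a window 32 wide from 62 to 98 mm up; it is solid below. Centre of mass of the bracket about 23 mm in front of the heel edge and 23 mm up: pushed 15 mm up or lower it slides (grippy rubber, friction 0.55 to 0.85), and it balances at about 45 degrees of tip.
- swab_tube: Bystander: loose blue tube of swabs, 37 mm across, 116 mm tall, beside the jig on its +y side, away from the robot. Origin: centre of its underside.
- loupe: Bystander: loose stand loupe, clear foot with black rim, 43 mm across, 40 mm tall, just past the jig's +x end. Origin: centre of its underside.
- solder_spool: Bystander: loose spool with green flanges, 58 mm across, 36 mm tall, beside the jig on its -y side, towards the robot. Origin: centre of its underside.

How it is judged:
By the outcome, as a careful person would: the job done as asked, in the order asked, and still so for the second after the job is handed in, with the robot touching nothing.
It also fails if it takes over 64 s, if anything falls off the work surface, if the arm or the gripper's body presses on something with over 40 N, if the wrist force passes 120 N, or if a joint passes its speed limit or range.

## Working session

There is one attempt and no reset: what is moved stays moved. The work goes in short steps, Python scripts to look and compute and a tool call to move; the robot and the scene stay as the last step left them, time stands still between calls to the robot, and variables do not carry over. Pictures are saved under pics/ and viewed, and the job is handed in when it is done.

Besides the shell and the picture viewer there is one more tool, called after "Request:" as name(argument=value, ...), one argument or row to a line, values as JSON. arm_command: Moves the arm, as the interface text tells. Its arguments: {"type":"object","properties":{"rows":{"type":"array","items":{"type":"object","properties":{"x":{"type":"number"},"y":{"type":"number"},"z":{"type":"number"},"spin":{"type":"number"}}}},"gripper":{"type":"number"},"force":{"type":"number"}},"required":["rows"]}

```bash
ls; mkdir -p pics
python3 - <<'E'
from rig import env
import cv2,numpy as np,pickle
o=env.observe()
print({k:np.round(v,3) for k,v in o.items()})
for n in ["scene","top","wrist"]:
    f=env.grab_frame(n); cv2.imwrite(f"pics/{n}0.png",f["frame"]); pickle.dump(f,open(f"/tmp/{n}0.pkl","wb"))
    print(n,{k:np.round(v,4) for k,v in f.items() if k not in("frame","range_z")})
E
```

```text
pics
{'clock': np.float64(0.0), 'q': array([-1.177,  0.69 , -0.195,  1.566,  0.157,  0.903, -0.215]), 'qvel': array([-0.   ,  0.001,  0.   ,  0.   ,  0.   , -0.   , -0.   ]), 'joint_torque': array([-1.0000e-03, -5.2756e+01, -1.2670e+00, -1.5342e+01, -5.3000e-02,
        7.0000e-03,  0.0000e+00]), 'ee_pos': array([0.22 , 0.585, 0.404]), 'eef_rot': array([[-0.001, -0.936,  0.352],
       [-0.002,  0.352,  0.936],
       [-1.   , -0.   , -0.002]]), 'ft_force': array([-0.263,  0.99 , -0.674]), 'ft_torque': array([ 0.025, -0.011, -0.05 ]), 'width': np.float64(0.088)}
scene {'fx': np.float64(412.7505), 'fy': np.float64(412.7505), 'cx': np.float64(319.99), 'cy': np.float64(207.7954), 'distortion': array([-0.0294,  0.    ,  0.    ,  0.    ,  0.    ]), 'eye': array([ 0.1332, -0.7087,  0.5471]), 'orientation': array([[ 0.779 , -0.3212,  0.5385],
       [-0.627 , -0.395 ,  0.6714],
       [-0.003 , -0.8607, -0.5091]])}
top {'fx': np.float64(365.3219), 'fy': np.float64(365.3219), 'cx': np.float64(315.0704), 'cy': np.float64(199.7966), 'distortion': array([-0.0121,  0.    ,  0.    ,  0.    ,  0.    ]), 'eye': array([ 0.4806, -0.1305,  0.9489]), 'orientation': array([[-1.110e-02, -9.925e-01,  1.216e-01],
       [-9.999e-01,  1.120e-02, -3.000e-04],
       [-1.100e-03, -1.216e-01, -9.926e-01]])}
wrist {'fx': np.float64(280.4888), 'fy': np.float64(280.4888), 'cx': np.float64(320.8829), 'cy': np.float64(200.6434), 'distortion': array([0.0115, 0.    , 0.    , 0.    , 0.    ]), 'T_tool_cam': array([[-6.000e-04, -3.017e-01,  9.534e-01,  2.140e-02],
       [-2.000e-04, -9.534e-01, -3.017e-01,  7.880e-02],
       [ 1.000e+00, -3.000e-04,  5.000e-04,  2.000e-04],
       [ 0.000e+00,  0.000e+00,  0.000e+00,  1.000e+00]])}
```

View pics/scene0.png

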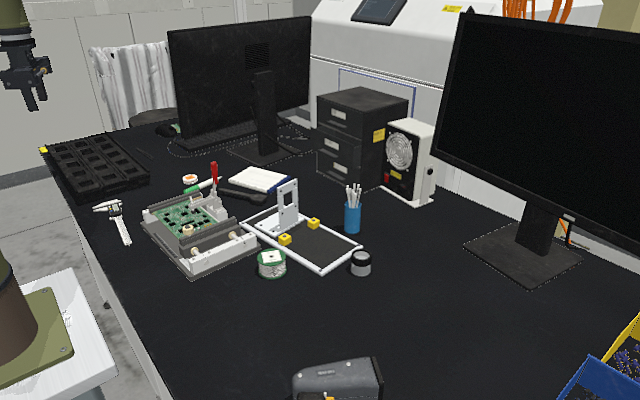

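View pics/top0.png

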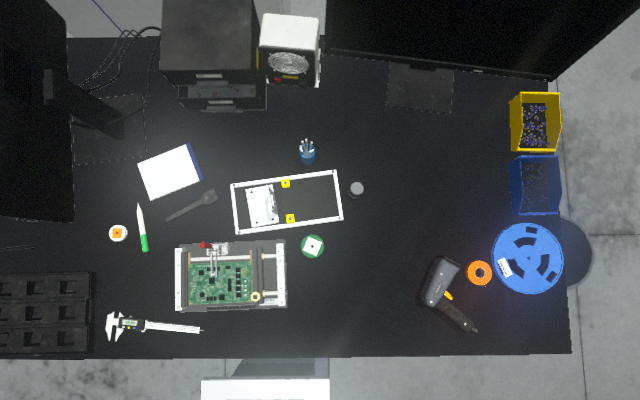

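View pics/wrist0.png

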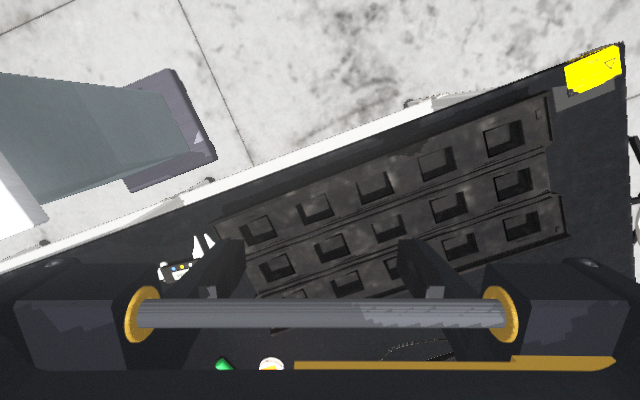

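The top view shows the jig at about (232–343, 170–233) with the yellow stops near (286,184) and (291,218). The bracket is at about (262,205), the tube at (307,150), the loupe at (357,189) and the spool at (312,246). The scene view agrees. Next I'll measure them.

```bash
cat > h.py <<'E'
import numpy as np,cv2,pickle
def cloud(f,pose=None):
    K=np.array([[f["fx"],0,f["cx"]],[0,f["fy"],f["cy"]],[0,0,1]]);D=np.array(f["distortion"],float)
    H,W=f["range_z"].shape
    u,v=np.meshgrid(np.arange(W,dtype=float),np.arange(H,dtype=float))
    p=cv2.undistortPoints(np.stack([u.ravel(),v.ravel()],1)[:,None],K,D)[:,0].reshape(H,W,2)
    z=f["range_z"].astype(float)
    P=np.dstack([p[...,0]*z,p[...,1]*z,z])
    if "T_tool_cam" in f:
        T=np.array(f["T_tool_cam"]);R=T[:3,:3];t=T[:3,3]
        P=P@R.T+t
        P=P@np.array(pose[1]).T+np.array(pose[0])
    else: P=P@np.array(f["orientation"]).T+np.array(f["eye"])
    P[z<=0]=np.nan
    return P
E
python3 - <<'E'
from h import *
for n in ["top","scene"]:
    f=pickle.load(open(f"/tmp/{n}0.pkl","rb"));P=cloud(f);im=f["frame"].astype(int)
    y=(im[...,0]<90)&(im[...,1]>140)&(im[...,2]>150)
    k,l,s,c=cv2.connectedComponentsWithStats(y.astype(np.uint8))
    for i in range(1,k):
        if s[i,4]>15:
            q=P[l==i]; print(n,"yellow",c[i].round(1),s[i,4],np.nanmedian(q,0).round(4),np.nanmin(q,0).round(3),np.nanmax(q,0).round(3))
    print(n)
    x0,x1,y0,y1=((220,380,130,265) if n=="top" else (200,400,150,300))
    cv2.imwrite(f"pics/{n}0c.png",cv2.resize(f["frame"][y0:y1,x0:x1],None,fx=4,fy=4,interpolation=cv2.INTER_CUBIC))
    hm=P[...,2]
    pts=[(307,150),(357,188),(312,246),(262,203),(230,280),(200,170),(210,60)] if n=="top" else [(289,195),(280,235),(353,215),(361,265),(271,258),(220,255)]
    for (a,b) in pts: print((a,b),P[b,a].round(4))
    sub=P[y0:y1,x0:x1].reshape(-1,3)
    for lo in np.arange(-.01,.14,.01):
        m=(sub[:,2]>lo)&(sub[:,2]<lo+.01)
        if m.sum()>3: print(round(lo,3),m.sum(),np.percentile(sub[m],[2,50,98],axis=0).round(3).tolist())
E
```

```text
top yellow [543.   93.9] 105 [ 0.8591 -0.7211  0.0586] [ 0.819 -1.333 -0.751] [ 1.207 -0.658  0.064]
top yellow [535.8 148.9] 121 [ 0.7194 -0.7089  0.0298] [ 0.715 -0.754 -0.002] [ 0.732 -0.654  0.038]
top yellow [285.1 183.4] 57 [ 0.6353 -0.0553  0.0262] [ 0.628 -0.065  0.007] [ 0.648 -0.042  0.032]
top yellow [289.7 218. ] 66 [ 0.5479 -0.0668  0.0261] [ 0.538 -0.077  0.008] [ 0.559 -0.055  0.031]
top yellow [116.7 232.9] 71 [0.5152 0.3779 0.013 ] [0.505 0.367 0.009] [0.526 0.39  0.016]
top yellow [479.3 272.6] 365 [ 0.4053 -0.5401  0.0207] [ 0.378 -0.571  0.016] [ 0.435 -0.511  0.025]
top yellow [447.7 295. ] 35 [ 0.3545 -0.4511  0.0391] [ 0.345 -0.46   0.036] [ 0.364 -0.442  0.044]
top
(307, 150) [ 0.7144 -0.1121  0.0616]
(357, 188) [ 0.6206 -0.2366  0.0401]
(312, 246) [ 0.4771 -0.1219  0.0368]
(262, 203) [0.5877 0.0052 0.0196]
(230, 280) [0.3983 0.0756 0.0562]
(200, 170) [0.6778 0.1701 0.0091]
(210, 60) [0.8619 0.0835 0.2359]
-0.01 3854 [[0.437, -0.294, -0.003], [0.665, -0.147, -0.001], [0.783, 0.114, -0.0]]
0.0 11257 [[0.438, -0.293, 0.0], [0.645, -0.122, 0.002], [0.781, 0.113, 
[... 2526 characters left out ...]
0.06]]
0.06 594 [[0.392, -0.128, 0.06], [0.691, 0.003, 0.065], [0.908, 0.152, 0.07]]
0.07 355 [[0.436, -0.119, 0.07], [0.709, 0.001, 0.075], [0.911, 0.117, 0.08]]
0.08 321 [[0.467, -0.12, 0.08], [0.814, 0.002, 0.085], [0.911, 0.151, 0.09]]
0.09 337 [[0.471, -0.122, 0.09], [0.815, 0.001, 0.095], [0.912, 0.118, 0.1]]
0.1 417 [[0.475, -0.123, 0.1], [0.812, 0.002, 0.104], [0.91, 0.114, 0.11]]
0.11 352 [[0.477, -0.12, 0.11], [0.814, -0.0, 0.115], [0.908, 0.108, 0.12]]
0.12 249 [[0.475, -0.07, 0.12], [0.812, -0.021, 0.125], [0.904, 0.109, 0.13]]
0.13 77 [[0.474, -0.076, 0.13], [0.814, 0.007, 0.133], [0.903, 0.112, 0.139]]
0.14 29 [[0.475, 0.025, 0.14], [0.479, 0.108, 0.145], [0.668, 0.116, 0.149]]
```

```bash
ls pics
```

```text
scene0.png
scene0c.png
top0.png
top0c.png
wrist0.png
```

View pics/top0c.png

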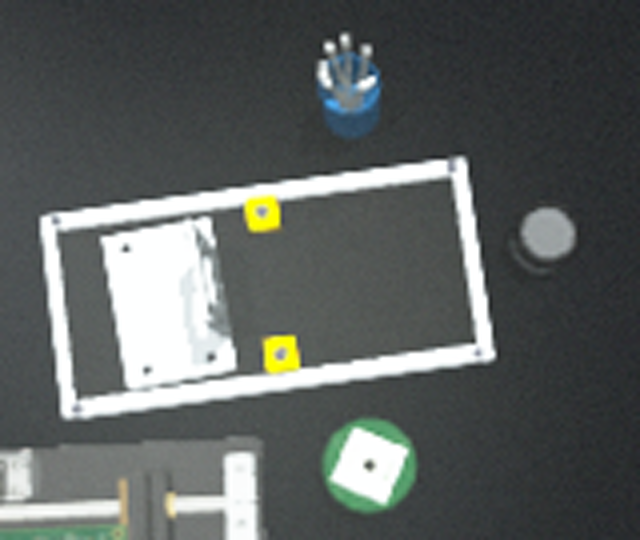

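View pics/scene0c.png

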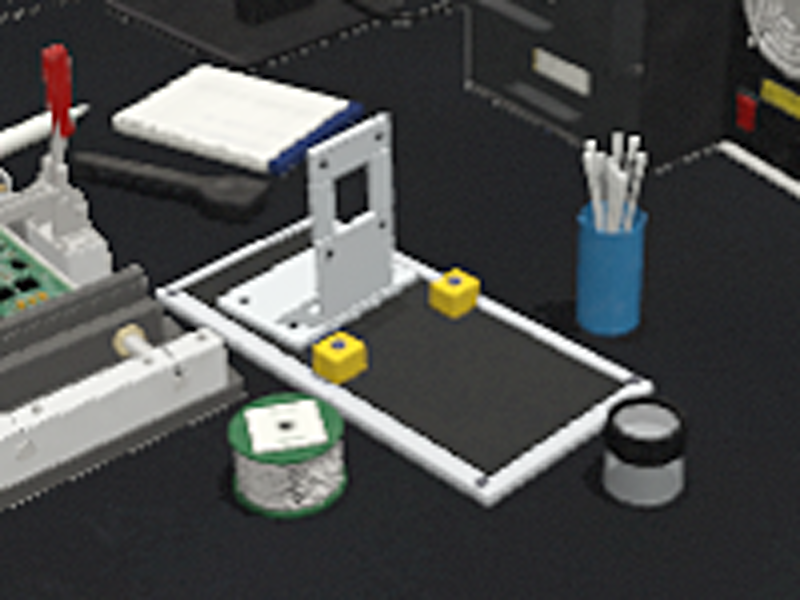

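```bash
cat >> h.py <<'E'
def ray(f,px,z):
    K=np.array([[f["fx"],0,f["cx"]],[0,f["fy"],f["cy"]],[0,0,1]])
    p=cv2.undistortPoints(np.array(px,float)[:,None],K,np.array(f["distortion"],float))[:,0]
    d=np.c_[p,np.ones(len(p))]@np.array(f["orientation"]).T
    e=np.array(f["eye"]); s=(z-e[2])/d[:,2]
    return e+d*s[:,None]
E
python3 - <<'E'
from h import *
f=pickle.load(open("/tmp/top0.pkl","rb"));P=cloud(f)
im=f["frame"]
g=cv2.cvtColor(im,cv2.COLOR_BGR2GRAY)
# white mask in jig region
m=np.zeros_like(g);m[165:240,228:348]=255
w=((g>150)&(m>0)).astype(np.uint8)
k,l,s,c=cv2.connectedComponentsWithStats(w)
i=1+np.argmax(s[1:,2]*s[1:,3]); print(s[i])
ys,xs=np.nonzero(l==i)
r=cv2.minAreaRect(np.c_[xs,ys].astype(np.float32)); bp=cv2.boxPoints(r); print(r,bp)
print(ray(f,bp,.01))
pc=np.array([(40,215),(465,157),(495,357),(65,417)])/4+[220,130]-.375
q=ray(f,pc,.01);print(q.round(4), [np.linalg.norm(q[i]-q[(i+1)%4]).round(4) for i in range(4)])
yb=np.array([(246,201),(280,196),(280,228),(247,233),(264,340),(297,335),(299,368),(266,373)])/4+[220,130]-.375
q=ray(f,yb,.026);print(q.round(4));print(q[:4].mean(0),q[4:].mean(0))
d=q[:4].mean(0)-q[4:].mean(0);print(np.linalg.norm(d),np.arctan2(d[1],d[0]))
br=np.array([(101,237),(210,217),(237,370),(129,390)])/4+[220,130]-.375
q=ray(f,br,.016);print(q.round(4),[np.linalg.norm(q[i]-q[(i+1)%4]).round(4) for i in range(4)])
E
```

```text
[ 230  169  114   66 2574]
((285.7801818847656, 201.74583435058594), (51.88957214355469, 109.17383575439453), 82.11685943603516) [[228.15071 183.533  ]
 [336.29285 168.55946]
 [343.40967 219.95866]
 [235.26752 234.9322 ]]
[[ 0.6408671   0.09524842  0.01      ]
 [ 0.67733805 -0.18721296  0.01      ]
 [ 0.54255901 -0.20306269  0.01      ]
 [ 0.50726033  0.07463435  0.01      ]]
[[ 0.6412  0.0914  0.01  ]
 [ 0.6765 -0.1861  0.01  ]
 [ 0.5453 -0.203   0.01  ]
 [ 0.5099  0.0731  0.01  ]] [np.float64(0.2797), np.float64(0.1322), np.float64(0.2784), np.float64(0.1326)]
[[ 0.6461 -0.0443  0.026 ]
 [ 0.6491 -0.0661  0.026 ]
 [ 0.6283 -0.0661  0.026 ]
 [ 0.6253 -0.045   0.026 ]
 [ 0.5567 -0.0558  0.026 ]
 [ 0.5596 -0.0767  0.026 ]
 [ 0.5387 -0.0779  0.026 ]
 [ 0.5358 -0.057   0.026 ]]
[ 0.63719618 -0.05539064  0.026     ] [ 0.54767433 -0.06682054  0.026     ]
0.09024856270313904 0.12699020107139813
[[ 0.6254  0.0503  0.016 ]
 [ 0.6376 -0.0201  0.016 ]
 [ 0.5385 -0.0377  0.016 ]
 [ 0.5265  0.0312  0.016 ]] [np.float64(0.0715), np.float64(0.1007), np.float64(0.0699), np.float64(0.1007)]
```

Run:
```python
from h import *
f=pickle.load(open("/tmp/scene0.pkl","rb"))
cv2.imwrite("pics/fing.png",cv2.resize(f["frame"][0:130,0:100],None,fx=5,fy=4.5,interpolation=cv2.INTER_CUBIC))
P=cloud(f)
t=pickle.load(open("/tmp/top0.pkl","rb"));Q=cloud(t)
c,s=np.cos(.127),np.sin(.127)
O=np.array([.592,-.0512])
def J(p): d=p[...,:2]-O; return np.stack([d[...,0]*s-d[...,1]*c, d[...,0]*c+d[...,1]*s],-1)
# height map in jig coordinates, 20mm cells
A=np.concatenate([P.reshape(-1,3),Q.reshape(-1,3)]);A=A[~np.isnan(A[:,0])]
j=J(A)*1000
print("rows jig y +200..-160; cols jig x -300..200 step 20: max z mm")
for y in range(200,-180,-20):
    print("%5d"%y,end=" ")
    for x in range(-300,220,20):
        m=(abs(j[:,0]-x)<10)&(abs(j[:,1]-y)<10)
        print("%4d"%(1000*np.max(A[m,2])) if m.any() else "  --",end="")
    print()
```

```text
rows jig y +200..-160; cols jig x -300..200 step 20: max z mm
  200    4   6   4   7  11   5   4   4   4   4   4   3   3   6   4   4   4   4   3   4   4   5   3   5   4   4
  180   12  14  13  14  14   6   4   3   4   5   4   4   4   5   4   4   4   7   4   4   4   3   4   5   5   4
  160   13  14  13  14  14   5   6   4   4   4   6   5   4   3   3   4   4   4   5   4   5   4   5   4   6   4
  140   14  15  13  14  14   4   5   6   5   5   4   3   4   6   3   4   5   6   3   1   4   5   5   4   4   4
  120   15  14  15  15  14  10   6   5   4   5   4   3   4   5   3   7   5   5 118 116  72   4   4   5   4   6
  100   15  14  13  14  13  14   3   6   4   5   4   4   4   6   3   4   4   4 117 117  71   4   4   4   4   3
   80   15  12  14  13  13  10   4   5   6   3   6   6   5   4   4   3   5   4  65  69   5   3   4   4   5   4
   60   14  12   4   5   5  20  21   4  11  12  13  13  12  15  15  29  29  14  14  13  15  14  13   5   4   4
   40    5   5   5  15  20  22  21  20  12  15  19  19  20  20  18  30  31  14  15  14  14  15  15   5   4   4
   20    4  18  21  21  20  20  20  18 
[... 370 characters left out ...]
17  14  14  15  16  13   4   4   5
  -60    4   4   4   7   5   4   4   4  12  16  14  18  19  18  18  29  30  14  12  13  14  13  12   3   4   4
  -80    3  51  52  21  20  34 165 162  45  21  20  20   6   5   3   5   6   4   4   6   5   4   5   4   4   6
 -100    4  51  69  62  23  54 163 162  49  23  52  64  48  46  52   4   4  41  41  40   4   4   5   3   3   4
 -120    3  52  68  64  57  56  81  78  43  42  61  68  49  49  53  15  37  43  42  40   5   4   3   4   3   4
 -140    4  52  69  60  58  58  80  58  59  58  64  69  47  51  53   4  38  41  42  40   5   5   4   5   4   3
 -160    4  51  69  58  58  73 100  57  59  60  66  69  22  51  53   5   6  35  35   5   4   4   5   5   5   5
```

View pics/fing.png

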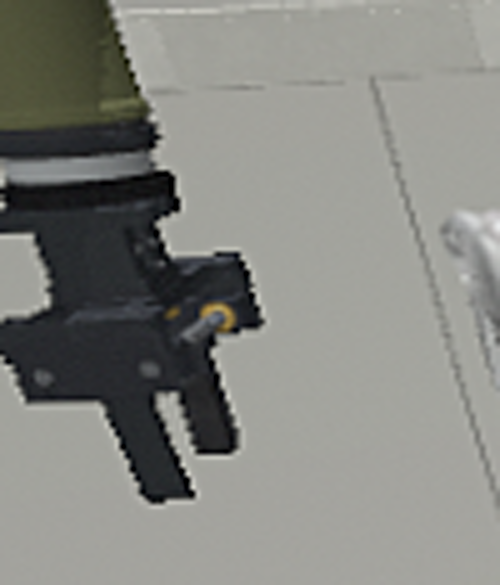

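```bash
cat >> h.py <<'E'
A=.127; CJ,SJ=np.cos(A),np.sin(A); O=np.array([.592,-.0512])
XJ=np.array([SJ,-CJ]);YJ=np.array([CJ,SJ])
def J2W(x,y): return O+x*XJ+y*YJ
def W2J(p): d=np.array(p)[...,:2]-O; return np.stack([d@XJ,d@YJ],-1)
def rel(o,x,y,tipz,zdir=None):
    """jig x,y of tool axis (m), fingertip z -> tool-frame units"""
    R=np.array(o["eef_rot"]); w=J2W(x,y)
    d=np.array([w[0],w[1],tipz+.166])-np.array(o["ee_pos"])
    u=R.T@d/.025
    sp=None
    if zdir is not None:
        t=XJ if zdir=="x" else YJ
        z=R[:2,2]; sp=-(np.arctan2(t[1],t[0])-np.arctan2(z[1],z[0])); sp=(sp+np.pi)%(2*np.pi)-np.pi
    return u.round(3),sp
def st(o):
    j=W2J(o["ee_pos"]); R=np.array(o["eef_rot"])
    print("t%.2f"%o["clock"],"jig xy mm",(j*1000).round(2),"tip z",round((o["ee_pos"][2]-.166)*1000,2),"F jig",np.round([o["ft_force"][:2]@XJ,o["ft_force"][:2]@YJ,o["ft_force"][2]],2),"w",round(o["width"]*1000,1),"zaxis-jig",np.round((np.arctan2(R[1,2],R[0,2])-np.arctan2(XJ[1],XJ[0])),4),"q",np.round(o["q"],2))
E
python3 -c "
from h import *
from rig import env
o=env.observe();st(o);print(rel(o,-.112,0,.12,'y'))"
```

```text
t0.15 jig xy mm [-677.94 -288.44] tip z 238.11 F jig [ 0.19 -0.87  0.36] w 88.1 zaxis-jig 2.6548 q [-1.18  0.69 -0.19  1.57  0.16  0.9  -0.22]
(array([  4.747, -20.787, -14.604]), np.float64(1.083979182423417))
```

Request:
arm_command(
  rows=[
    {"y": -1.5, "z": -1.05},
    {"y": -3.1, "z": -2.17},
    {"y": -4.7, "z": -3.29},
    {"y": -6.3, "z": -4.41},
    {"y": -7.9, "z": -5.53},
  ],
  gripper=44,
)

```text
invalid input
```

Request:
arm_command(
  rows=[
    {"y": -1.6, "z": -1.12},
    {"y": -3.2, "z": -2.24},
    {"y": -4.8, "z": -3.36},
    {"y": -6.4, "z": -4.48},
    {"y": -8, "z": -5.6},
  ],
)

```text
invalid input
```

Request:
arm_command(
  rows=[
    {"y": -1.6, "z": -1.1, "spin": 0.14},
    {"y": -3.2, "z": -2.2, "spin": 0.28},
    {"y": -4.3, "z": -3, "spin": 0.42},
    {"y": -4.8, "z": -3.4, "spin": 0.56},
    {"y": -4.9, "z": -3.47, "spin": 0.7},
  ],
)

```text
invalid input
```

```bash
python3 -c "
from h import *
from rig import env
o=env.observe();st(o);print(rel(o,-.112,0,.12,'y'))"
```

```text
t0.15 jig xy mm [-677.94 -288.44] tip z 238.11 F jig [ 0.19 -0.87  0.36] w 88.1 zaxis-jig 2.6548 q [-1.18  0.69 -0.19  1.57  0.16  0.9  -0.22]
(array([  4.747, -20.787, -14.604]), np.float64(1.083979182423417))
```

Request:
arm_command(
  rows=[
    {"x": 0, "y": -1.5, "z": -1.05, "spin": 0},
    {"x": 0, "y": -3.1, "z": -2.17, "spin": 0},
    {"x": 0, "y": -4.7, "z": -3.29, "spin": 0},
    {"x": 0, "y": -6.3, "z": -4.41, "spin": 0},
    {"x": 0, "y": -7.9, "z": -5.53, "spin": 0},
  ],
  gripper=44,
)

```text
clock: 0.65
ee_pos: [0.357, 0.3843, 0.4046]
eef_rot: [[-0.0, -0.936, 0.352], [-0.0, 0.352, 0.936], [-1.0, -0.0, -0.0]]
ft_force: [0.6, 0.4, 0.2]
width: 0.0505
```

Request:
arm_command(
  rows=[
    {"x": 0, "y": -1.6, "z": -1.12, "spin": 0},
    {"x": 0, "y": -3.2, "z": -2.24, "spin": 0},
    {"x": 0, "y": -4.8, "z": -3.36, "spin": 0},
    {"x": 0, "y": -6.4, "z": -4.48, "spin": 0},
    {"x": 0, "y": -8, "z": -5.6, "spin": 0},
  ],
)

```text
clock: 1.15
ee_pos: [0.4949, 0.1828, 0.4046]
eef_rot: [[-0.0, -0.936, 0.352], [0.0, 0.352, 0.936], [-1.0, 0.0, -0.0]]
ft_force: [1.5, -0.1, 0.5]
width: 0.044
```

Request:
arm_command(
  rows=[
    {"x": 0, "y": -1.6, "z": -1.1, "spin": 0.14},
    {"x": 0.5, "y": -3.2, "z": -2.2, "spin": 0.28},
    {"x": 1, "y": -4.3, "z": -3, "spin": 0.42},
    {"x": 2, "y": -4.8, "z": -3.4, "spin": 0.56},
    {"x": 3, "y": -4.9, "z": -3.47, "spin": 0.7},
  ],
)

```text
clock: 1.65
ee_pos: [0.5795, 0.0569, 0.329]
eef_rot: [[0.002, -0.48, 0.877], [-0.002, 0.877, 0.48], [-1.0, -0.003, 0.001]]
ft_force: [-0.7, 0.3, -0.8]
width: 0.044
```

```bash
python3 -c "
from h import *
from rig import env
o=env.observe();st(o);print(rel(o,-.112,0,.12,'y'))"
```

```text
t1.65 jig xy mm [-108.83    1.27] tip z 162.99 F jig [-0.36 -0.63 -0.81] w 44.0 zaxis-jig 1.9441 q [-0.15  0.73 -0.05  1.78  0.06  0.64  0.27]
(array([ 1.719,  0.141, -0.002]), np.float64(0.3733099166371985))
```

Request:
arm_command(
  rows=[
    {"x": 0.5, "y": 0.14, "z": 0, "spin": 0.13},
    {"x": 1.2, "y": 0.14, "z": 0, "spin": 0.26},
    {"x": 1.8, "y": 0.14, "z": 0, "spin": 0.373},
    {"x": 1.8, "y": 0.14, "z": 0, "spin": 0.373},
  ],
)

```text
clock: 2.05
ee_pos: [0.5756, 0.0636, 0.2827]
eef_rot: [[-0.004, -0.138, 0.99], [-0.001, 0.99, 0.138], [-1.0, -0.0, -0.004]]
ft_force: [-0.9, 0.4, 0.6]
width: 0.0439
```

Run:
```python
from h import *
from rig import env
o=env.observe();st(o);print(rel(o,-.112,-.001,.03,'y'))
f=env.grab_frame("wrist");cv2.imwrite("pics/w1.png",f["frame"]);pickle.dump((f,o["ee_pos"],o["eef_rot"]),open("/tmp/w1.pkl","wb"))
f=env.grab_frame("top");cv2.imwrite("pics/t1.png",cv2.resize(f["frame"][120:270,180:380],None,fx=4,fy=4));pickle.dump(f,open("/tmp/t1.pkl","wb"))
```

```text
t2.05 jig xy mm [-115.95   -1.7 ] tip z 116.74 F jig [-0.49 -0.85  0.59] w 43.9 zaxis-jig 1.582 q [-0.22  0.8   0.05  1.81 -0.07  0.53  0.01]
(array([ 3.469, -0.157,  0.041]), np.float64(0.011158631413144882))
```

View pics/w1.png

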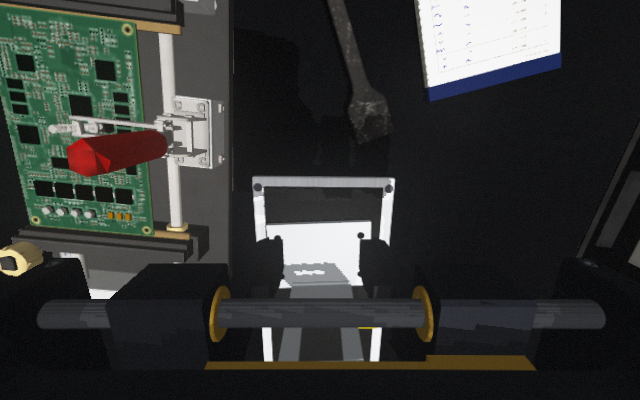

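View pics/t1.png

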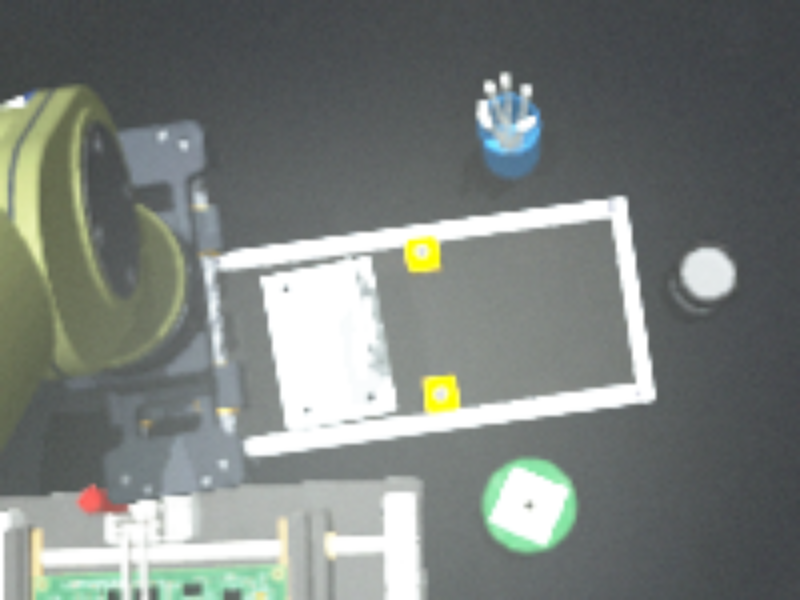

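Run:
```python
from h import *
for n in ["top","scene"]:
    f=pickle.load(open(f"/tmp/{n}0.pkl","rb"));P=cloud(f);j=W2J(P)*1000;z=P[...,2]*1000
    for lo,hi in [(70,90),(90,110),(110,130),(130,150),(150,175)]:
        m=(z>lo)&(z<hi)&(abs(j[...,0]+160)<90)&(j[...,1]>-140)&(j[...,1]<-60)
        if m.any(): print(n,lo,m.sum(),j[m].min(0).round(),j[m].max(0).round())
f,p,R=pickle.load(open("/tmp/w1.pkl","rb"));P=cloud(f,(p,R));j=W2J(P)*1000;z=P[...,2]*1000
for lo,hi in [(50,70),(70,90),(90,110),(110,130),(130,150),(150,175)]:
        m=(z>lo)&(z<hi)&(j[...,0]<-120)&(j[...,1]>-140)&(j[...,1]<-50)
        if m.any(): print("wrist",lo,m.sum(),j[m].min(0).round(),j[m].max(0).round())
# bracket toe edge & fingers
for y in (-40,-20,0,20,40):
    m=(abs(j[...,1]-y)<3)&(z>14)&(z<24)&(j[...,0]<-30); print(y,j[m][:,0].min() if m.any() else None, np.median(z[m]) if m.any() else 0)
```

```text
top 70 104 [-190. -139.] [-162.  -90.]
top 90 21 [-187. -101.] [-165.  -94.]
top 110 13 [-174.  -96.] [-168.  -84.]
top 130 16 [-172.  -93.] [-168.  -82.]
top 150 40 [-181.  -93.] [-169.  -80.]
scene 70 145 [-188. -140.] [-161.  -91.]
scene 90 37 [-188. -103.] [-164.  -92.]
scene 110 43 [-182.  -98.] [-167.  -86.]
scene 130 53 [-181.  -97.] [-168.  -84.]
scene 150 40 [-180.  -96.] [-169.  -84.]
wrist 50 4682 [-260. -140.] [-120.  -88.]
wrist 70 803 [-193. -140.] [-164.  -88.]
wrist 90 140 [-189. -101.] [-167.  -86.]
wrist 110 618 [-185.  -92.] [-170.  -83.]
wrist 130 987 [-185.  -91.] [-171.  -82.]
wrist 150 1673 [-185.  -95.] [-171.  -81.]
-40 -93.24853571808765 14.69753725844214
-20 -93.39865481952401 14.653483039923476
0 -274.21496133017905 14.699102104447832
20 -259.25884304331623 14.951252757888529
40 -213.4907000657078 15.046237133225116
```

Request:
arm_command(
  rows=[
    {"x": 1, "y": -0.08, "z": 0.03, "spin": 0.011},
    {"x": 2, "y": -0.08, "z": 0.03, "spin": 0.011},
    {"x": 3, "y": -0.08, "z": 0.03, "spin": 0.011},
    {"x": 3.5, "y": -0.08, "z": 0.03, "spin": 0.011},
    {"x": 3.5, "y": -0.08, "z": 0.03, "spin": 0.011},
  ],
)

```text
clock: 2.65
ee_pos: [0.5773, 0.0614, 0.1965]
eef_rot: [[-0.002, -0.128, 0.992], [0.0, 0.992, 0.128], [-1.0, 0.0, -0.002]]
ft_force: [0.0, 0.2, 0.1]
width: 0.0438
```

Run:
```python
from h import *
from rig import env
o=env.observe();st(o);print(rel(o,-.112,-.001,.013,'y'))
f=env.grab_frame("wrist");cv2.imwrite("pics/w2.png",f["frame"])
```

```text
t2.65 jig xy mm [-113.58   -0.31] tip z 30.49 F jig [-0.22  0.05  0.1 ] w 43.8 zaxis-jig 1.5719 q [-0.2   0.94  0.03  1.83 -0.07  0.37  0.01]
(array([ 0.7  , -0.063, -0.026]), np.float64(0.0011207200903973202))
```

View pics/w2.png

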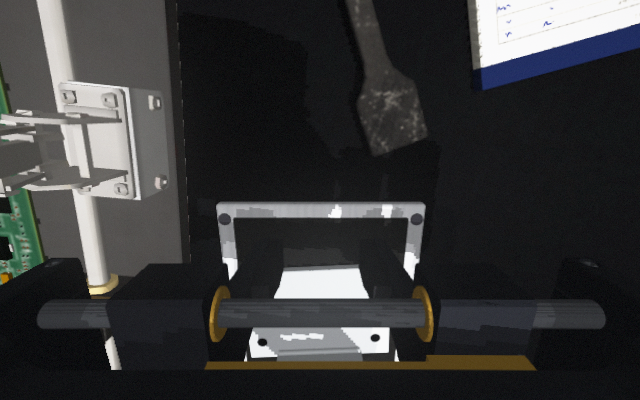

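The wrist view shows both fingers just behind the toe edge (around row 268). I'll lower the hand and start the push.

Request:
arm_command(
  rows=[
    {"x": 0.4, "y": 0, "z": -0.02, "spin": 0},
    {"x": 0.7, "y": 0, "z": -0.02, "spin": 0},
    {"x": 0.7, "y": 0, "z": -0.02, "spin": 0},
  ],
)

```text
clock: 3.0
ee_pos: [0.5768, 0.0615, 0.1792]
eef_rot: [[-0.001, -0.127, 0.992], [0.0, 0.992, 0.127], [-1.0, 0.0, -0.001]]
ft_force: [-0.5, 0.0, -0.3]
width: 0.0445
```

Request:
arm_command(
  rows=[
    {"x": 0, "y": -0.08, "z": 0, "spin": 0},
    {"x": 0, "y": -0.16, "z": 0, "spin": 0},
    {"x": 0, "y": -0.24, "z": 0, "spin": 0},
    {"x": 0, "y": -0.3, "z": 0, "spin": 0},
    {"x": 0, "y": -0.36, "z": 0, "spin": 0},
  ],
)

```text
clock: 3.5
ee_pos: [0.5784, 0.053, 0.1799]
eef_rot: [[0.001, -0.127, 0.992], [0.001, 0.992, 0.127], [-1.0, 0.001, 0.001]]
ft_force: [-0.1, 2.1, -0.3]
width: 0.044
```

Run:
```python
from h import *
from rig import env
o=env.observe();st(o);print(o["ft_torque"])
```

```text
t3.50 jig xy mm [-105.04   -0.32] tip z 13.89 F jig [-2.1   0.15 -0.31] w 44.0 zaxis-jig 1.5714 q [-0.19  0.97  0.03  1.84 -0.07  0.34  0.02]
[ 0.3346464  -0.06791026  0.06111252]
```

Request:
arm_command(
  rows=[
    {"x": 0.03, "y": -0.06, "z": 0, "spin": 0},
    {"x": 0.03, "y": -0.13, "z": 0, "spin": 0},
    {"x": 0.03, "y": -0.2, "z": 0, "spin": 0},
    {"x": 0.03, "y": -0.27, "z": 0, "spin": 0},
    {"x": 0.03, "y": -0.34, "z": 0, "spin": 0},
  ],
)

```text
clock: 4.0
ee_pos: [0.5792, 0.0441, 0.179]
eef_rot: [[-0.0, -0.127, 0.992], [0.0, 0.992, 0.127], [-1.0, 0.0, -0.0]]
ft_force: [-0.0, 3.9, 1.6]
width: 0.0439
```

Request:
arm_command(
  rows=[
    {"x": 0, "y": -0.07, "z": 0, "spin": 0},
    {"x": 0, "y": -0.14, "z": 0, "spin": 0},
    {"x": 0, "y": -0.2, "z": 0, "spin": 0},
    {"x": 0, "y": -0.26, "z": 0, "spin": 0},
    {"x": 0, "y": -0.32, "z": 0, "spin": 0},
  ],
)

```text
clock: 4.5
ee_pos: [0.5802, 0.0361, 0.179]
eef_rot: [[-0.0, -0.127, 0.992], [0.0, 0.992, 0.127], [-1.0, 0.0, -0.0]]
ft_force: [-0.1, 2.7, 2.0]
width: 0.044
```

Run:
```python
from h import *
from rig import env
o=env.observe();st(o);print(o["ft_torque"])
f=env.grab_frame("scene");cv2.imwrite("pics/s3.png",cv2.resize(f["frame"][150:300,200:400],None,fx=4,fy=4))
```

```text
t4.50 jig xy mm [-88.05  -0.63] tip z 12.95 F jig [-2.72  0.27  1.97] w 44.0 zaxis-jig 1.5708 q [-0.16  0.97  0.02  1.83 -0.06  0.34  0.04]
[ 0.57833642  0.16507168 -0.04545148]
```

View pics/s3.png

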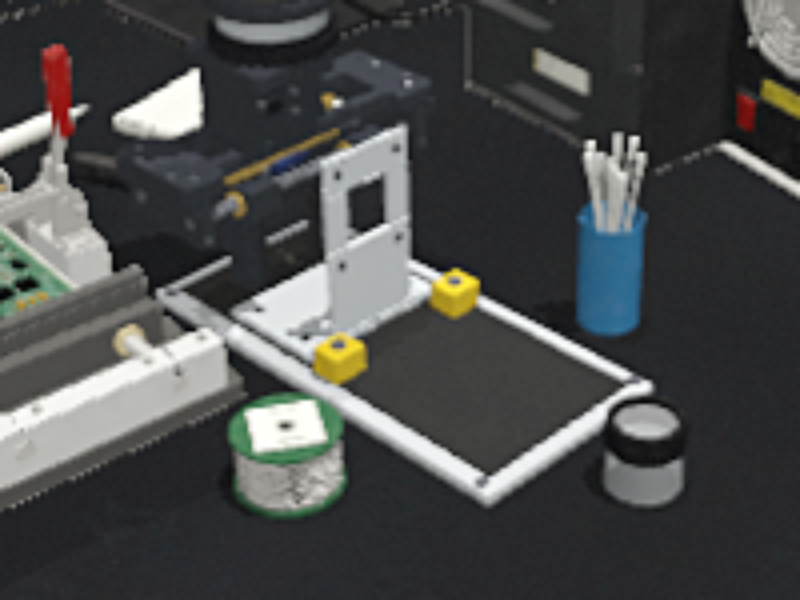

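The bracket has slid while staying upright and is now about 9 mm short of the stops. I'll continue more slowly.

Request:
arm_command(
  rows=[
    {"x": 0, "y": -0.05, "z": 0, "spin": 0},
    {"x": 0, "y": -0.1, "z": 0, "spin": 0},
    {"x": 0, "y": -0.15, "z": 0, "spin": 0},
    {"x": 0, "y": -0.2, "z": 0, "spin": 0},
    {"x": 0, "y": -0.25, "z": 0, "spin": 0},
  ],
)

```text
clock: 5.05
ee_pos: [0.5811, 0.0298, 0.1789]
eef_rot: [[-0.0, -0.127, 0.992], [0.0, 0.992, 0.127], [-1.0, 0.0, -0.0]]
ft_force: [-0.5, 4.8, 2.3]
width: 0.0439
```

Request:
arm_command(
  rows=[
    {"x": 0, "y": -0.02, "z": 0, "spin": 0},
    {"x": 0, "y": -0.04, "z": 0, "spin": 0},
    {"x": 0, "y": -0.06, "z": 0, "spin": 0},
  ],
)

```text
clock: 5.35
ee_pos: [0.5811, 0.0295, 0.1789]
eef_rot: [[-0.0, -0.128, 0.992], [0.002, 0.992, 0.128], [-1.0, 0.002, -0.0]]
ft_force: [-1.2, 5.7, 2.5]
width: 0.0443
```

Run:
```python
from h import *
from rig import env
o=env.observe();st(o);print(o["ft_torque"])
```

```text
t5.35 jig xy mm [-81.39  -0.61] tip z 12.92 F jig [-5.83 -0.42  2.48] w 44.3 zaxis-jig 1.5718 q [-0.14  0.97  0.02  1.83 -0.06  0.34  0.05]
[1.24006773 0.34085928 0.00505785]
```

Request:
arm_command(
  rows=[
    {"x": 0, "y": -0.03, "z": 0, "spin": 0},
    {"x": 0, "y": -0.06, "z": 0, "spin": 0},
    {"x": 0, "y": -0.06, "z": 0, "spin": 0},
  ],
)

```text
clock: 5.65
ee_pos: [0.5812, 0.0291, 0.1789]
eef_rot: [[-0.001, -0.129, 0.992], [0.003, 0.992, 0.129], [-1.0, 0.003, -0.0]]
ft_force: [-2.1, 8.1, 3.9]
width: 0.0442
```

Run:
```python
from h import *
from rig import env
o=env.observe();st(o);print(o["ft_torque"])
f=env.grab_frame("scene");cv2.imwrite("pics/s4.png",cv2.resize(f["frame"][190:270,240:340],None,fx=7,fy=7,interpolation=cv2.INTER_CUBIC))
f=env.grab_frame("top");cv2.imwrite("pics/t4.png",cv2.resize(f["frame"][160:240,225:325],None,fx=7,fy=7,interpolation=cv2.INTER_CUBIC));pickle.dump(f,open("/tmp/t4.pkl","wb"))
```

```text
t5.65 jig xy mm [-81.04  -0.59] tip z 12.93 F jig [-8.28 -1.07  3.86] w 44.2 zaxis-jig 1.5728 q [-0.14  0.97  0.02  1.83 -0.06  0.34  0.05]
[ 1.53754552  0.36534035 -0.03200668]
```

View pics/s4.png

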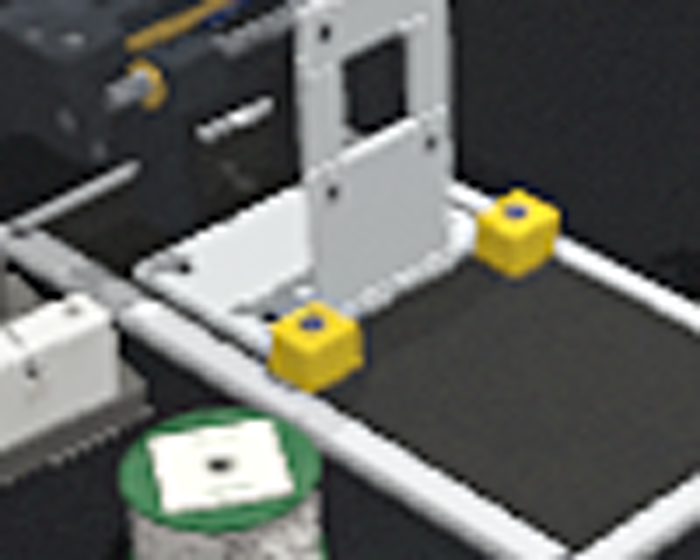

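View pics/t4.png

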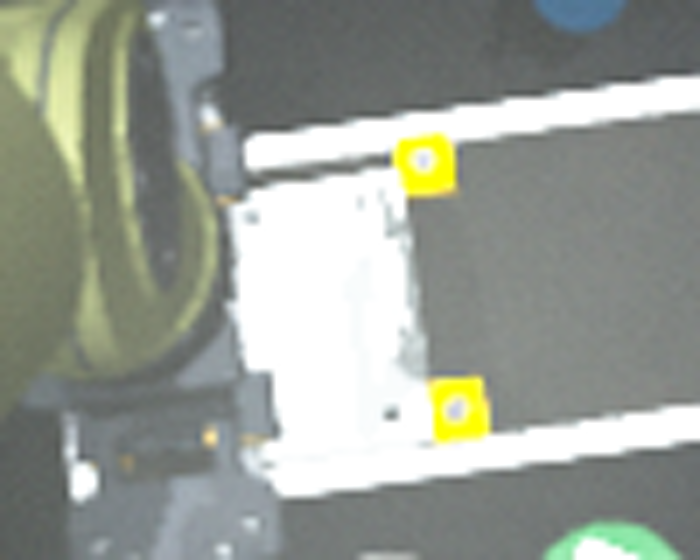

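Both ears are up against the two blocks: at (270,345) and (475,225) in the scene crop, and at (400,180) and (430,410) in the top crop. I'll back off, rise and turn the jaws along jig x.

Request:
arm_command(
  rows=[
    {"x": 0, "y": 0.2, "z": 0, "spin": 0},
    {"x": 0, "y": 0.6, "z": 0, "spin": 0},
    {"x": -1, "y": 0.7, "z": 0, "spin": 0},
    {"x": -2.5, "y": 0.7, "z": 0, "spin": 0},
    {"x": -4, "y": 0.7, "z": 0, "spin": 0},
  ],
  gripper=42,
)

```text
clock: 6.25
ee_pos: [0.5789, 0.0439, 0.2794]
eef_rot: [[-0.002, -0.126, 0.992], [-0.002, 0.992, 0.126], [-1.0, -0.001, -0.002]]
ft_force: [1.7, -0.0, 1.2]
width: 0.0422
```

Request:
arm_command(
  rows=[
    {"x": -1.5, "y": 0, "z": 0, "spin": 0.14},
    {"x": -2, "y": 0, "z": 0, "spin": 0.28},
    {"x": -2, "y": -0.2, "z": 0, "spin": 0.42},
    {"x": -2, "y": -0.4, "z": 0, "spin": 0.56},
    {"x": -2, "y": -0.6, "z": 0, "spin": 0.7},
  ],
)

```text
clock: 6.75
ee_pos: [0.581, 0.0288, 0.3292]
eef_rot: [[0.0, 0.548, 0.837], [-0.001, 0.837, -0.548], [-1.0, -0.001, 0.001]]
ft_force: [-0.3, 0.1, -0.1]
width: 0.042
```

Request:
arm_command(
  rows=[
    {"x": 0, "y": 0, "z": 0, "spin": 0.14},
    {"x": 0, "y": 0, "z": 0, "spin": 0.28},
    {"x": 0, "y": 0, "z": 0, "spin": 0.42},
    {"x": 0, "y": 0, "z": 0, "spin": 0.56},
    {"x": 0, "y": 0, "z": 0, "spin": 0.7},
  ],
)

```text
clock: 7.25
ee_pos: [0.581, 0.029, 0.3289]
eef_rot: [[-0.0, 0.958, 0.287], [-0.001, 0.287, -0.958], [-1.0, -0.0, 0.001]]
ft_force: [0.3, -0.4, -0.4]
width: 0.0419
```

Run:
```python
from h import *
from rig import env
o=env.observe();st(o);print(rel(o,-.056,-.001,.15,'x'))
```

```text
t7.25 jig xy mm [-80.95  -0.76] tip z 162.94 F jig [ 0.4   0.21 -0.39] w 41.9 zaxis-jig 0.1641 q [-0.38  0.78  0.45  1.79 -0.51  0.69 -0.92]
(array([ 0.519, -0.172,  0.982]), np.float64(0.16414222067602546))
```

Request:
arm_command(
  rows=[
    {"x": 0, "y": -0.17, "z": 0.98, "spin": 0.1},
    {"x": 0.5, "y": -0.17, "z": 0.98, "spin": 0.164},
    {"x": 1.5, "y": -0.17, "z": 0.98, "spin": 0.164},
    {"x": 2.5, "y": -0.17, "z": 0.98, "spin": 0.164},
    {"x": 2.5, "y": -0.17, "z": 0.98, "spin": 0.164},
  ],
)

```text
clock: 7.75
ee_pos: [0.5829, 0.0048, 0.2638]
eef_rot: [[-0.006, 0.991, 0.133], [-0.001, 0.133, -0.991], [-1.0, -0.006, -0.0]]
ft_force: [0.4, 0.3, 0.5]
width: 0.0417
```

Run:
```python
from h import *
from rig import env
o=env.observe();st(o);print(rel(o,-.056,-.001,.0695,'x'))
f=env.grab_frame("wrist");cv2.imwrite("pics/w5.png",f["frame"]);pickle.dump((f,o["ee_pos"],o["eef_rot"]),open("/tmp/w5.pkl","wb"))
f=env.grab_frame("scene");cv2.imwrite("pics/s5.png",cv2.resize(f["frame"][150:270,220:380],None,fx=5,fy=5,interpolation=cv2.INTER_CUBIC))
```

```text
t7.75 jig xy mm [-56.68  -1.98] tip z 97.77 F jig [-0.25  0.39  0.54] w 41.7 zaxis-jig 0.0063 q [-0.32  0.88  0.42  1.82 -0.61  0.58 -0.95]
(array([1.131, 0.046, 0.028]), np.float64(0.006301012860737476))
```

View pics/w5.png

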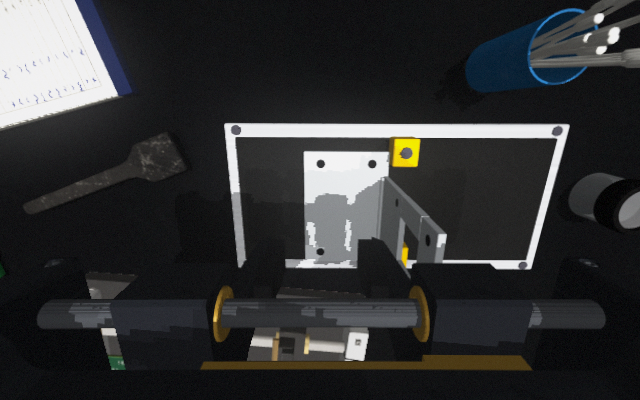

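View pics/s5.png

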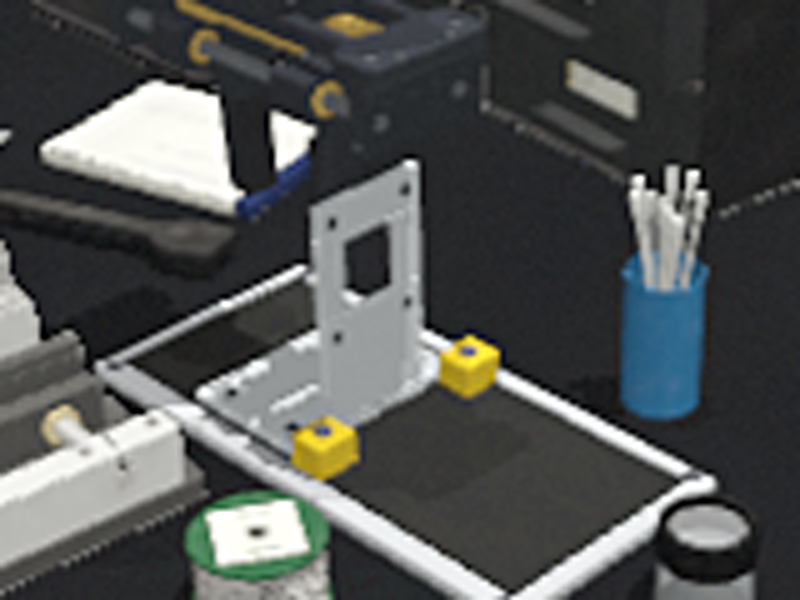

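Request:
arm_command(
  rows=[
    {"x": 0.5, "y": 0.06, "z": 0.03, "spin": 0.006},
    {"x": 0.9, "y": 0.06, "z": 0.03, "spin": 0.006},
    {"x": 1.1, "y": 0.06, "z": 0.03, "spin": 0.006},
    {"x": 1.1, "y": 0.06, "z": 0.03, "spin": 0.006},
  ],
)

```text
clock: 8.25
ee_pos: [0.5855, 0.0043, 0.2382]
eef_rot: [[-0.001, 0.992, 0.127], [0.0, 0.127, -0.992], [-1.0, -0.001, -0.0]]
ft_force: [-0.7, 0.5, 0.4]
width: 0.0419
```

Run:
```python
from h import *
from rig import env
o=env.observe();st(o);print(rel(o,-.050,-.001,.0695,'x'))
f=env.grab_frame("wrist");cv2.imwrite("pics/w6.png",f["frame"]);pickle.dump((f,o["ee_pos"],o["eef_rot"]),open("/tmp/w6.pkl","wb"))
f=env.grab_frame("scene");cv2.imwrite("pics/s6.png",cv2.resize(f["frame"][150:270,220:380],None,fx=5,fy=5,interpolation=cv2.INTER_CUBIC))
```

```text
t8.25 jig xy mm [-55.84   0.61] tip z 72.17 F jig [-0.56 -0.63  0.43] w 41.9 zaxis-jig 0.0008 q [-0.3   0.92  0.38  1.82 -0.63  0.53 -0.94]
(array([ 0.107, -0.064,  0.233]), np.float64(0.0007945180456294665))
```

View pics/s6.png

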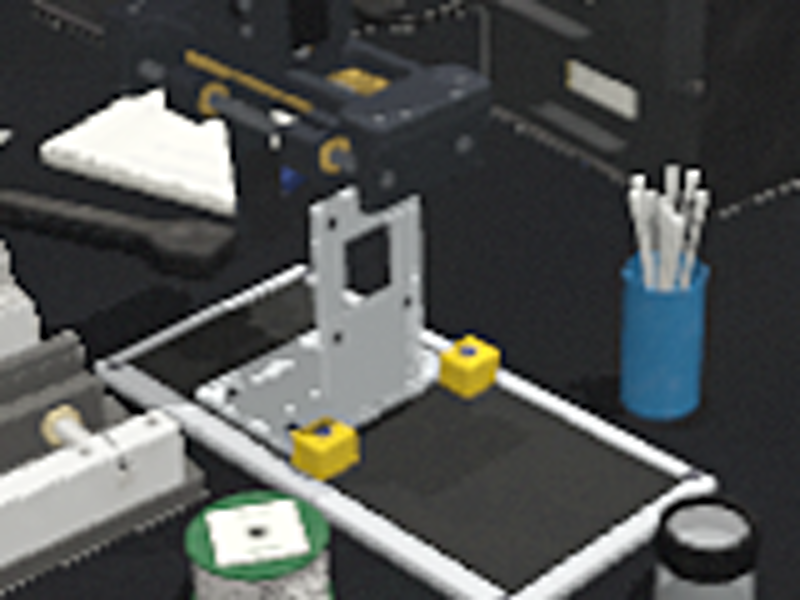

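View pics/w6.png

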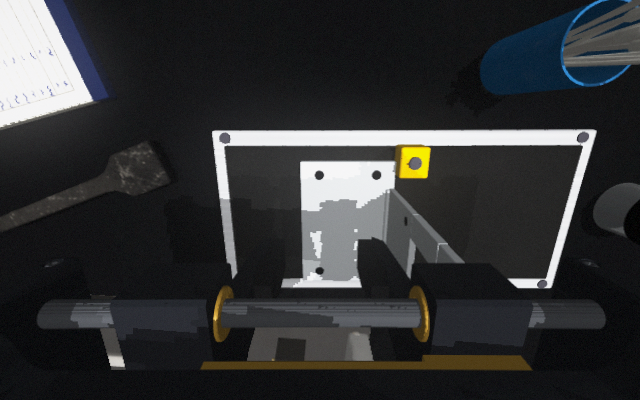

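Request:
arm_command(
  rows=[
    {"x": 0.1, "y": -0.05, "z": 0.1, "spin": 0},
    {"x": 0.1, "y": -0.05, "z": 0.2, "spin": 0},
    {"x": 0.1, "y": -0.05, "z": 0.28, "spin": 0},
    {"x": 0.1, "y": -0.05, "z": 0.34, "spin": 0},
    {"x": 0.1, "y": -0.05, "z": 0.4, "spin": 0},
  ],
)

```text
clock: 8.85
ee_pos: [0.586, -0.0061, 0.2366]
eef_rot: [[0.0, 0.992, 0.127], [0.0, 0.127, -0.992], [-1.0, 0.0, -0.0]]
ft_force: [-0.8, -0.2, 0.1]
width: 0.0423
```

Run:
```python
from h import *
from rig import env
o=env.observe();st(o);print(rel(o,-.040,-.001,.0695,'x'))
```

```text
t8.85 jig xy mm [-45.51  -0.26] tip z 70.57 F jig [ 0.15 -0.8   0.06] w 42.3 zaxis-jig 0.0006 q [-0.28  0.92  0.38  1.82 -0.63  0.52 -0.92]
(array([ 0.043, -0.03 ,  0.22 ]), np.float64(0.000645756163514033))
```

Request:
arm_command(
  rows=[
    {"x": 0.03, "y": -0.02, "z": 0.04, "spin": 0},
    {"x": 0.03, "y": -0.02, "z": 0.08, "spin": 0},
    {"x": 0.03, "y": -0.02, "z": 0.12, "spin": 0},
  ],
)

```text
clock: 9.15
ee_pos: [0.5861, -0.0089, 0.2361]
eef_rot: [[0.001, 0.992, 0.128], [0.0, 0.128, -0.992], [-1.0, 0.001, -0.0]]
ft_force: [0.6, 0.7, 4.3]
width: 0.0418
```

Run:
```python
from h import *
from rig import env
o=env.observe();st(o);print(rel(o,-.040,-.001,.0695,'x'))
```

```text
t9.15 jig xy mm [-42.73  -0.52] tip z 70.14 F jig [-0.6   0.7   4.25] w 41.8 zaxis-jig 0.0011 q [-0.27  0.92  0.38  1.82 -0.63  0.52 -0.91]
(array([ 0.026, -0.019,  0.109]), np.float64(0.0010739427489809827))
```

Request:
arm_command(
  rows=[
    {"x": -0.04, "y": 0, "z": 0, "spin": 0},
    {"x": -0.04, "y": 0, "z": 0, "spin": 0},
  ],
)

```text
clock: 9.35
ee_pos: [0.5856, -0.0086, 0.2366]
eef_rot: [[-0.0, 0.992, 0.128], [0.0, 0.128, -0.992], [-1.0, -0.0, -0.001]]
ft_force: [0.2, 0.6, 0.2]
width: 0.0419
```

Run:
```python
from h import *
from rig import env
o=env.observe();st(o);print(o["ft_torque"])
f=env.grab_frame("scene");cv2.imwrite("pics/s7.png",cv2.resize(f["frame"][150:270,220:380],None,fx=5,fy=5,interpolation=cv2.INTER_CUBIC))
o=env.observe();st(o);print(o["ft_torque"])
```

```text
t9.35 jig xy mm [-43.02  -0.93] tip z 70.57 F jig [-0.53  0.28  0.2 ] w 41.9 zaxis-jig 0.001 q [-0.27  0.92  0.38  1.82 -0.63  0.52 -0.92]
[ 0.05537929  0.12260145 -0.00165328]
t9.40 jig xy mm [-43.04  -0.93] tip z 70.51 F jig [-0.28 -0.65  0.49] w 41.9 zaxis-jig 0.0011 q [-0.27  0.92  0.38  1.82 -0.63  0.52 -0.92]
[0.04768964 0.10932855 0.04418751]
```

View pics/s7.png

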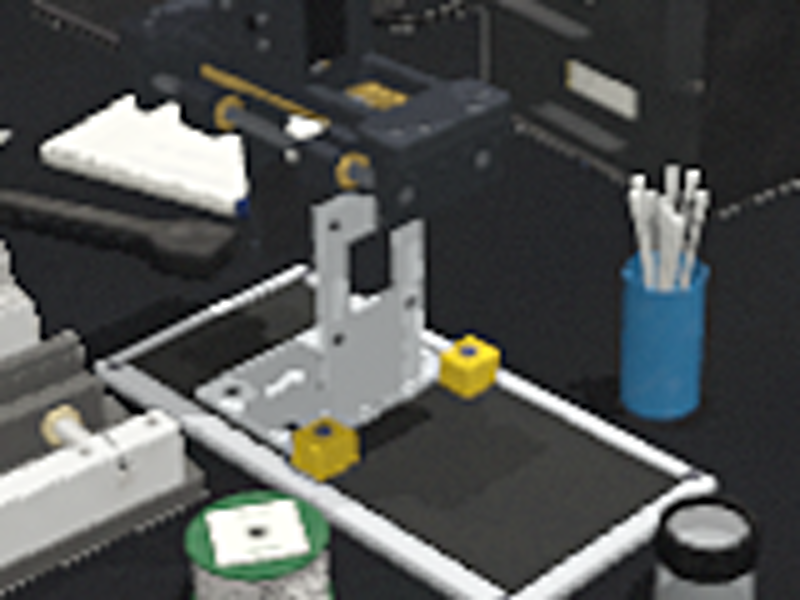

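The upward force (4.3 N at tip z 70.1 mm, zero at 70.6) means the gripper body just brushed the upright's top. I'll raise the hand and push on the solid strip beside the window instead (y about +21), then slide lower and to the centre once it leans.

Request:
arm_command(
  rows=[
    {"x": -0.15, "y": 0, "z": -0.1, "spin": 0},
    {"x": -0.3, "y": 0.3, "z": -0.15, "spin": 0},
    {"x": -0.3, "y": 0.6, "z": -0.15, "spin": 0},
    {"x": -0.3, "y": 0.86, "z": -0.1, "spin": 0},
    {"x": -0.3, "y": 0.86, "z": 0, "spin": 0},
  ],
)

```text
clock: 9.9
ee_pos: [0.6084, -0.0057, 0.2442]
eef_rot: [[0.002, 0.992, 0.129], [0.0, 0.129, -0.992], [-1.0, 0.002, 0.0]]
ft_force: [-0.3, 1.1, 0.3]
width: 0.0422
```

Request:
arm_command(
  rows=[
    {"x": 0, "y": 0, "z": 0.04, "spin": 0},
    {"x": 0, "y": 0, "z": 0.08, "spin": 0},
    {"x": 0, "y": 0, "z": 0.12, "spin": 0},
  ],
)

```text
clock: 10.2
ee_pos: [0.6073, -0.0092, 0.2441]
eef_rot: [[-0.0, 0.992, 0.127], [0.0, 0.127, -0.992], [-1.0, -0.0, -0.0]]
ft_force: [0.8, 1.0, -0.3]
width: 0.0419
```

Run:
```python
from h import *
from rig import env
o=env.observe();st(o)
```

```text
t10.20 jig xy mm [-39.72  20.46] tip z 78.11 F jig [-0.88  0.92 -0.35] w 41.9 zaxis-jig 0.0006 q [-0.28  0.93  0.41  1.75 -0.61  0.59 -0.94]
```

```bash
cat >> h.py <<'E'
def tilt(env,name=None,crop=(150,270,220,380)):
    f=env.grab_frame("scene");P=cloud(f);j=W2J(P)*1000;z=P[...,2]*1000
    pickle.dump(f,open("/tmp/last.pkl","wb"))
    if name:
        a,b,c,d=crop; cv2.imwrite(f"pics/{name}.png",cv2.resize(f["frame"][a:b,c:d],None,fx=5,fy=5,interpolation=cv2.INTER_CUBIC))
    br=f["frame"].min(2)>95
    m=br&(abs(j[...,1]+1)<32)&(z>26)&(j[...,0]>-40)&(j[...,0]<130)
    x,zz=j[m][:,0],z[m]
    for _ in range(3):
        # TLS line x-z
        c=np.array([x.mean(),zz.mean()]);u,s,v=np.linalg.svd(np.c_[x,zz]-c,full_matrices=False);dv=v[0]*np.sign(v[0][1])
        r=(np.c_[x,zz]-c)@np.array([dv[1],-dv[0]]);k=abs(r)<max(2.5*np.median(abs(r)),1.5);x,zz=x[k],zz[k]
    th=np.degrees(np.arctan2(dv[0],dv[1])); x10=c[0]+(10-c[1])*np.tan(np.radians(th))
    print("tilt deg %.1f  n %d  back-face x at z=10: %.1f resid %.2f ztop %.1f"%(th,len(x),x10,np.std(r),np.percentile(zz,99)))
    return th
E
python3 - <<'E'
from h import *
from rig import env
tilt(env,"s8");st(env.observe())
E
```

```text
tilt deg -2.3  n 638  back-face x at z=10: 2.4 resid 2.87 ztop 457.0
t10.25 jig xy mm [-39.5   20.42] tip z 78.13 F jig [-1.47  0.33  0.33] w 42.0 zaxis-jig 0.0004 q [-0.28  0.93  0.41  1.75 -0.61  0.59 -0.94]
```

View pics/s8.png

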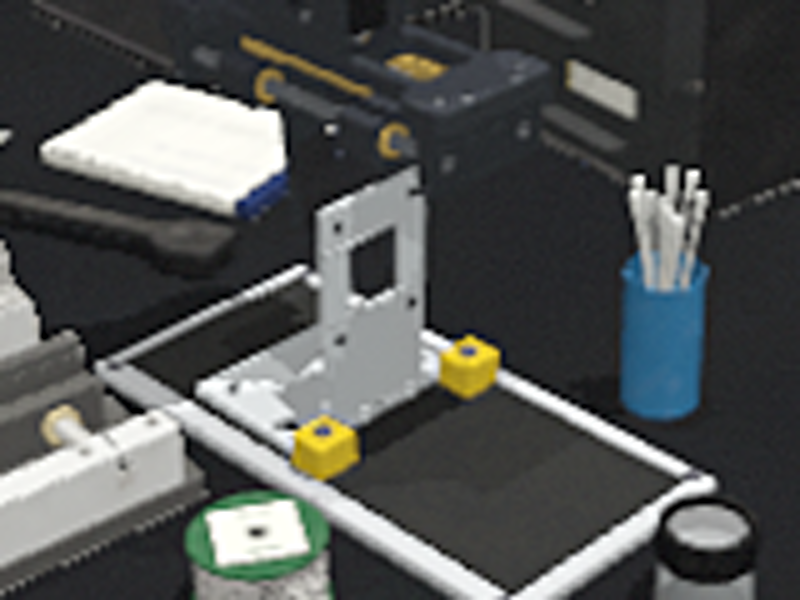

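```bash
sed -i 's/(z>26)&(j\[...,0\]>-40)/(z>30)\&(z<128)\&(j[...,0]>-20)/; s/frame"\].min(2)>95/frame"].min(2)>85/' h.py
python3 - <<'E'
from h import *
class E:
    def __init__(s,p): s.p=p
    def grab_frame(s,n): return pickle.load(open(s.p,"rb"))
import shutil; shutil.copy("/tmp/last.pkl","/tmp/l8.pkl")
tilt(E("/tmp/l8.pkl"))
import h
f=pickle.load(open("/tmp/scene0.pkl","rb")); h.O=h.O+0
# initial frame, standing (heel 22 short)
P=cloud(f);j=W2J(P)*1000;z=P[...,2]*1000
br=f["frame"].min(2)>85
m=br&(abs(j[...,1]+1)<32)&(z>30)&(z<128)&(j[...,0]>-45)&(j[...,0]<0)
p=np.polyfit(z[m],j[m][:,0],1);print("initial tilt",np.degrees(np.arctan(p[0])),m.sum())
E
```

```text
tilt deg 2.3  n 471  back-face x at z=10: -2.6 resid 0.81 ztop 127.3
initial tilt 0.2867670697912719 583
```

```bash
cat >> h.py <<'E'
O=O-.0022*XJ
HR=36.1;HL=36.1
def corner(th):
    s,c=np.sin(th),np.cos(th); return np.array([-4*c,10+4*s+6*c]),np.array([s,c]),np.array([-c,s])
def up(thd,a):  # right finger on upright -> centre x, tip z (mm)
    C,u,f=corner(np.radians(thd)); p=C+a*u; return p[0]-HR,p[1]
def ft(thd,b):
    C,u,f=corner(np.radians(thd)); p=C+b*f; return p[0]+HL,p[1]
E
python3 - <<'E'
from h import *
from rig import env
o=env.observe();st(o)
for t,a in [(5,61),(10,61),(15,58)]: 
    p=up(t,a);print(t,a,np.round(p,1),rel(o,p[0]/1e3,.02,p[1]/1e3,'x'))
E
```

```text
t10.25 jig xy mm [-37.3   20.42] tip z 78.13 F jig [-1.47  0.33  0.33] w 42.0 zaxis-jig 0.0004 q [-0.28  0.93  0.41  1.75 -0.61  0.59 -0.94]
5 61 [-34.8  77.1] (array([ 0.042, -0.017,  0.101]), np.float64(0.00042671282696638))
10 61 [-29.4  76.7] (array([ 0.058, -0.017,  0.314]), np.float64(0.00042671282696638))
15 58 [-25.   72.9] (array([ 0.211, -0.017,  0.494]), np.float64(0.00042671282696638))
```

Request:
arm_command(
  rows=[
    {"x": 0, "y": 0, "z": 0.06, "spin": 0},
    {"x": 0, "y": 0, "z": 0.12, "spin": 0},
    {"x": 0.02, "y": 0, "z": 0.18, "spin": 0},
    {"x": 0.04, "y": 0, "z": 0.25, "spin": 0},
    {"x": 0.06, "y": 0, "z": 0.32, "spin": 0},
  ],
)

```text
clock: 10.75
ee_pos: [0.6085, -0.0171, 0.2427]
eef_rot: [[0.0, 0.992, 0.127], [0.0, 0.127, -0.992], [-1.0, 0.0, -0.0]]
ft_force: [-0.2, 2.0, 1.1]
width: 0.0422
```

Run:
```python
from h import *
from rig import env
tilt(env,"s9");o=env.observe();st(o)
for t,a in [(10,61),(15,58),(20,52),(25,50)]: 
    p=up(t,a);print(t,a,np.round(p,1),rel(o,p[0]/1e3,.02,p[1]/1e3,'x'))
```

```text
tilt deg 7.1  n 452  back-face x at z=10: -0.8 resid 0.70 ztop 127.0
t10.80 jig xy mm [-29.13  20.67] tip z 76.7 F jig [-1.35  0.19  0.54] w 42.2 zaxis-jig 0.0005 q [-0.27  0.93  0.41  1.75 -0.61  0.59 -0.93]
10 61 [-29.4  76.7] (array([ 0.001, -0.027, -0.013]), np.float64(0.000465661446065635))
15 58 [-25.   72.9] (array([ 0.154, -0.027,  0.167]), np.float64(0.000465661446065635))
20 52 [-22.1  65.9] (array([ 0.433, -0.027,  0.282]), np.float64(0.000465661446065635))
25 50 [-18.6  62.4] (array([ 0.57 , -0.027,  0.421]), np.float64(0.000465661446065635))
```

View pics/s9.png

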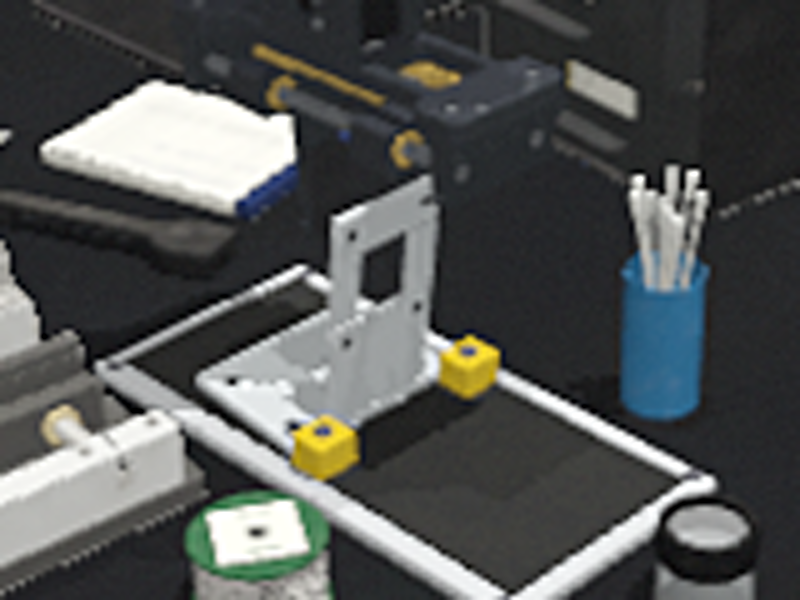

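Request:
arm_command(
  rows=[
    {"x": 0.03, "y": 0, "z": 0.06, "spin": 0},
    {"x": 0.06, "y": 0, "z": 0.12, "spin": 0},
    {"x": 0.1, "y": 0, "z": 0.18, "spin": 0},
    {"x": 0.15, "y": 0, "z": 0.24, "spin": 0},
    {"x": 0.2, "y": 0, "z": 0.3, "spin": 0},
  ],
)

```text
clock: 11.3
ee_pos: [0.6095, -0.0247, 0.2376]
eef_rot: [[0.0, 0.992, 0.127], [-0.0, 0.127, -0.992], [-1.0, 0.0, 0.0]]
ft_force: [-0.6, 0.8, 1.2]
width: 0.0421
```

Run:
```python
from h import *
from rig import env
tilt(env,"s10");o=env.observe();st(o)
for t,a in [(10,61),(15,58),(20,52),(25,50)]: 
    p=up(t,a);print(t,a,np.round(p,1),rel(o,p[0]/1e3,.02,p[1]/1e3,'x'))
```

```text
tilt deg 14.7  n 407  back-face x at z=10: -1.4 resid 0.70 ztop 126.2
t11.35 jig xy mm [-21.56  20.64] tip z 71.45 F jig [ 0.01 -0.07 -0.26] w 42.1 zaxis-jig 0.0004 q [-0.25  0.94  0.4   1.75 -0.61  0.58 -0.92]
10 61 [-29.4  76.7] (array([-0.209, -0.026, -0.316]), np.float64(0.0004057637953165383))
15 58 [-25.   72.9] (array([-0.056, -0.026, -0.136]), np.float64(0.0004057637953165383))
20 52 [-22.1  65.9] (array([ 0.223, -0.026, -0.021]), np.float64(0.0004057637953165383))
25 50 [-18.6  62.4] (array([ 0.36 , -0.026,  0.118]), np.float64(0.0004057637953165383))
```

View pics/s10.png

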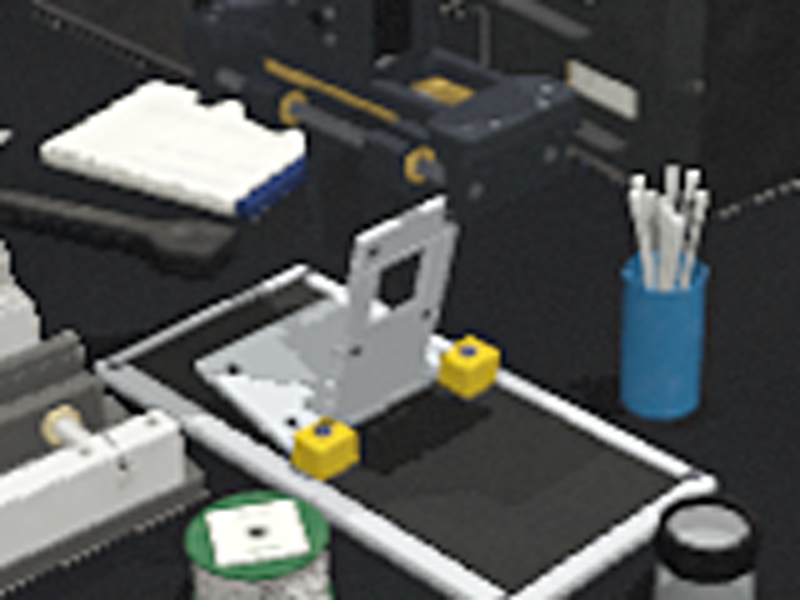

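The upright is leaning 14.7°. The contact works out to a half-width of 32.3 mm, so the fingertips are thinner than their backs. I'll widen the jaws to 54 mm, which adds a few degrees of tilt, so both fingers can hold the bracket at balance.

Request:
arm_command(
  rows=[
    {"x": 0, "y": 0, "z": 0, "spin": 0},
    {"x": 0, "y": 0, "z": 0, "spin": 0},
  ],
  gripper=48,
)

```text
clock: 11.55
ee_pos: [0.6093, -0.0243, 0.2375]
eef_rot: [[-0.001, 0.992, 0.128], [0.0, 0.128, -0.992], [-1.0, -0.001, -0.0]]
ft_force: [-0.3, 1.7, -1.3]
width: 0.0482
```

Request:
arm_command(
  rows=[
    {"x": 0.1, "y": 0, "z": 0, "spin": 0},
    {"x": 0.2, "y": 0, "z": 0, "spin": 0},
  ],
  gripper=54,
)

```text
clock: 11.75
ee_pos: [0.6095, -0.0246, 0.2327]
eef_rot: [[0.0, 0.992, 0.127], [-0.0, 0.127, -0.992], [-1.0, 0.0, 0.0]]
ft_force: [0.5, 0.6, 1.0]
width: 0.0538
```

```bash
sed -i 's/^HR=.*/HR=38.3;HL=38.3/' h.py
cat >> h.py <<'E'
def hr(o,thd):
    t=np.radians(thd);C,u,f=corner(t);z=(o["ee_pos"][2]-.166)*1000;a=(z-C[1])/np.cos(t)
    print("a=%.1f implied HR=%.1f"%(a,C[0]+a*u[0]-W2J(o["ee_pos"])[0]*1000))
E
python3 - <<'E'
from h import *
from rig import env
t=tilt(env,"s11");o=env.observe();st(o);hr(o,t)
for t,a in [(20,52),(22,50),(25,48),(30,47)]: 
    p=up(t,a);print(t,a,np.round(p,1),rel(o,p[0]/1e3,-.001,p[1]/1e3,'x'))
E
```

```text
tilt deg 21.5  n 341  back-face x at z=10: -1.9 resid 0.59 ztop 121.7
t11.80 jig xy mm [-22.03  20.64] tip z 66.23 F jig [-0.93  1.    0.41] w 54.1 zaxis-jig 0.0009 q [-0.25  0.95  0.39  1.75 -0.62  0.57 -0.92]
a=52.9 implied HR=37.7
20 52 [-24.3  65.9] (array([ 0.014, -0.865, -0.091]), np.float64(0.0008715253935465128))
22 50 [-23.3  63.4] (array([ 0.112, -0.865, -0.051]), np.float64(0.0008715253935465128))
25 48 [-21.6  60.6] (array([ 0.224, -0.865,  0.015]), np.float64(0.0008715253935465128))
30 47 [-18.3  57.9] (array([ 0.333, -0.865,  0.15 ]), np.float64(0.0008715253935465128))
```

View pics/s11.png

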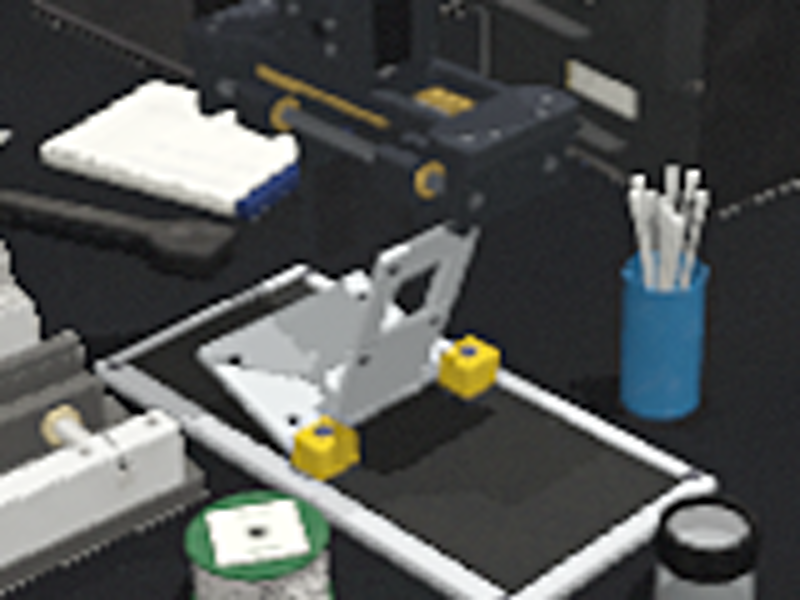

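```bash
sed -i 's/^HR=.*/HR=36.9;HL=36.9/' h.py
python3 - <<'E'
from h import *
from rig import env
o=env.observe();st(o)
for t,a in [(24,52),(26,52),(30,51),(35,51),(40,51)]: 
    p=up(t,a);print(t,a,np.round(p,1),rel(o,p[0]/1e3,-.001,p[1]/1e3,'x'))
E
```

```text
t11.80 jig xy mm [-22.03  20.64] tip z 66.23 F jig [-0.93  1.    0.41] w 54.1 zaxis-jig 0.0009 q [-0.25  0.95  0.39  1.75 -0.62  0.57 -0.92]
24 52 [-19.4  64.6] (array([ 0.065, -0.865,  0.104]), np.float64(0.0008715253935465128))
26 52 [-17.7  63.9] (array([ 0.094, -0.866,  0.172]), np.float64(0.0008715253935465128))
30 51 [-14.9  61.4] (array([ 0.195, -0.866,  0.286]), np.float64(0.0008715253935465128))
35 51 [-10.9  59. ] (array([ 0.29 , -0.866,  0.443]), np.float64(0.0008715253935465128))
40 51 [-7.2 56.2] (array([ 0.4  , -0.866,  0.593]), np.float64(0.0008715253935465128))
```

Request:
arm_command(
  rows=[
    {"x": 0.03, "y": 0, "z": 0.06, "spin": 0},
    {"x": 0.06, "y": -0.1, "z": 0.1, "spin": 0},
    {"x": 0.09, "y": -0.2, "z": 0.15, "spin": 0},
    {"x": 0.12, "y": -0.3, "z": 0.2, "spin": 0},
    {"x": 0.15, "y": -0.4, "z": 0.24, "spin": 0},
  ],
  gripper=52,
)

```text
clock: 12.3
ee_pos: [0.6001, -0.032, 0.2289]
eef_rot: [[0.0, 0.992, 0.127], [0.0, 0.127, -0.992], [-1.0, 0.0, -0.0]]
ft_force: [0.8, 0.6, 0.1]
width: 0.0522
```

Request:
arm_command(
  rows=[
    {"x": 0.01, "y": -0.1, "z": 0.01, "spin": 0},
    {"x": 0.02, "y": -0.2, "z": 0.02, "spin": 0},
    {"x": 0.03, "y": -0.3, "z": 0.03, "spin": 0},
    {"x": 0.04, "y": -0.4, "z": 0.04, "spin": 0},
    {"x": 0.05, "y": -0.46, "z": 0.05, "spin": 0},
  ],
)

```text
clock: 12.8
ee_pos: [0.5888, -0.0345, 0.2277]
eef_rot: [[-0.0, 0.992, 0.127], [0.0, 0.127, -0.992], [-1.0, -0.0, -0.0]]
ft_force: [0.8, 1.1, -0.2]
width: 0.0522
```

Run:
```python
from h import *
from rig import env
t=tilt(env,"s12");o=env.observe();st(o);hr(o,t)
for t,a in [(30,51),(35,51),(38,51),(40,51),(42,51)]: 
    p=up(t,a);print(t,a,np.round(p,1),rel(o,p[0]/1e3,-.001,p[1]/1e3,'x'))
```

```text
tilt deg 29.2  n 263  back-face x at z=10: -2.7 resid 0.48 ztop 114.1
t12.85 jig xy mm [-14.64  -1.23] tip z 61.69 F jig [0.08 0.28 0.06] w 51.8 zaxis-jig 0.0005 q [-0.22  0.94  0.36  1.81 -0.63  0.51 -0.88]
a=51.0 implied HR=36.0
30 51 [-14.9  61.4] (array([ 0.013,  0.009, -0.009]), np.float64(0.0005209442380218476))
35 51 [-10.9  59. ] (array([0.108, 0.009, 0.149]), np.float64(0.0005209442380218476))
38 51 [-8.7 57.4] (array([0.172, 0.009, 0.24 ]), np.float64(0.0005209442380218476))
40 51 [-7.2 56.2] (array([0.218, 0.009, 0.298]), np.float64(0.0005209442380218476))
42 51 [-5.7 55. ] (array([0.266, 0.009, 0.356]), np.float64(0.0005209442380218476))
```

View pics/s12.png

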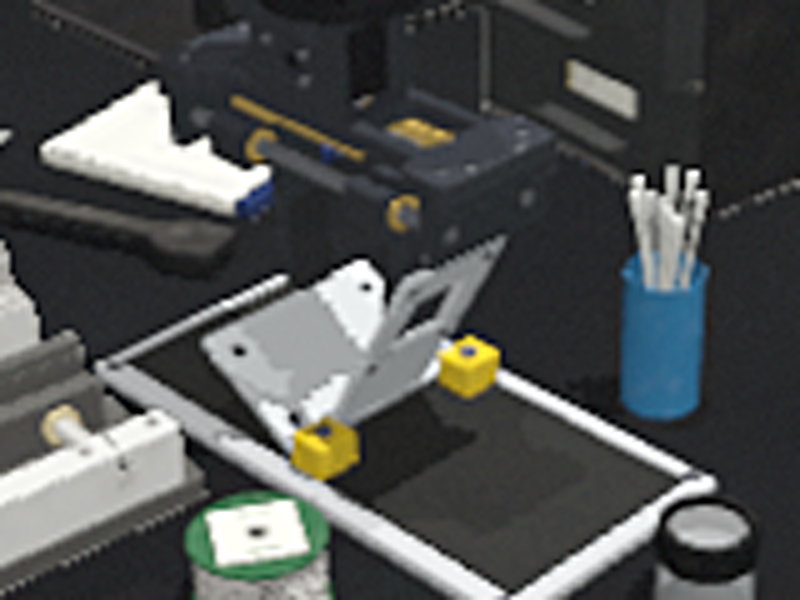

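Request:
arm_command(
  rows=[
    {"x": 0.03, "y": 0, "z": 0.05, "spin": 0},
    {"x": 0.06, "y": 0, "z": 0.1, "spin": 0},
    {"x": 0.1, "y": 0, "z": 0.15, "spin": 0},
    {"x": 0.14, "y": 0, "z": 0.2, "spin": 0},
    {"x": 0.17, "y": 0, "z": 0.24, "spin": 0},
  ],
)

```text
clock: 13.35
ee_pos: [0.5898, -0.0407, 0.2233]
eef_rot: [[-0.0, 0.992, 0.127], [-0.0, 0.127, -0.992], [-1.0, -0.0, 0.0]]
ft_force: [-0.6, -0.1, 0.9]
width: 0.0519
```

Run:
```python
from h import *
from rig import env
t=tilt(env,"s13");o=env.observe();st(o);hr(o,t)
for t,a in [(38,50),(40,49.5),(42,50.5),(44,52)]: 
    p=up(t,a);print(t,a,np.round(p,1),rel(o,p[0]/1e3,-.001,p[1]/1e3,'x'),"gap",a-2*HR*np.sin(np.radians(t)))
```

```text
tilt deg 36.5  n 179  back-face x at z=10: -2.9 resid 0.68 ztop 107.5
t13.40 jig xy mm [-8.41 -0.85] tip z 57.23 F jig [0.44 0.82 0.86] w 52.2 zaxis-jig 0.0004 q [-0.21  0.94  0.36  1.81 -0.63  0.5  -0.87]
a=49.8 implied HR=34.8
38 50 [-9.3 56.6] (array([ 0.026, -0.006, -0.035]), np.float64(0.00041899194647498916)) gap 4.564183120966419
40 49.5 [-8.1 55.1] (array([ 0.086, -0.006,  0.01 ]), np.float64(0.00041899194647498916)) gap 2.062274405133408
42 50.5 [-6.1 54.7] (array([ 0.103, -0.006,  0.093]), np.float64(0.00041899194647498916)) gap 1.1181612507162626
44 52 [-3.7 54.5] (array([ 0.109, -0.006,  0.19 ]), np.float64(0.00041899194647498916)) gap 0.7342122601260073
```

View pics/s13.png

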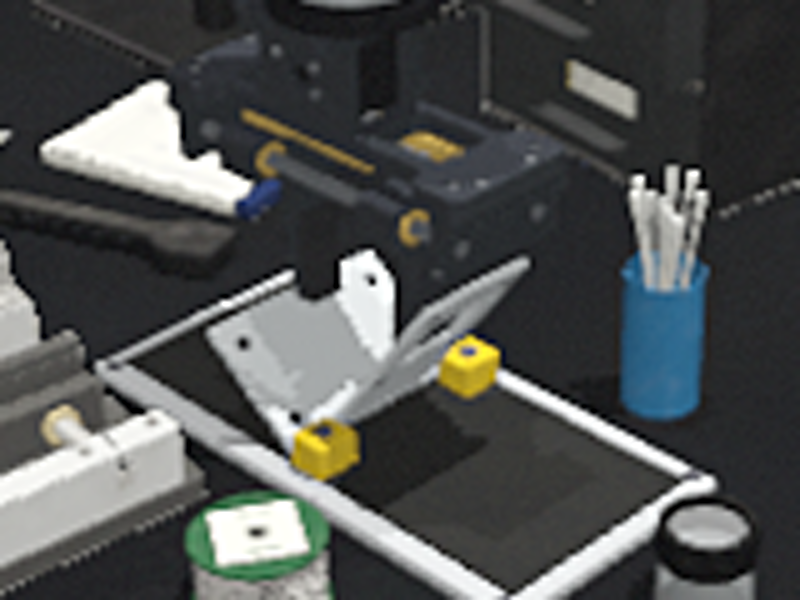

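Request:
arm_command(
  rows=[
    {"x": 0.02, "y": 0, "z": 0.02, "spin": 0},
    {"x": 0.04, "y": 0, "z": 0.03, "spin": 0},
    {"x": 0.06, "y": 0, "z": 0.04, "spin": 0},
    {"x": 0.08, "y": 0, "z": 0.05, "spin": 0},
  ],
)

```text
clock: 13.8
ee_pos: [0.59, -0.0416, 0.2214]
eef_rot: [[0.0, 0.992, 0.128], [0.0, 0.128, -0.992], [-1.0, 0.0, -0.0]]
ft_force: [0.6, 0.5, 0.0]
width: 0.0523
```

Run:
```python
from h import *
from rig import env
t=tilt(env,"s14");o=env.observe();st(o);hr(o,t);print(o["ft_torque"])
f=env.grab_frame("wrist");cv2.imwrite("pics/w14.png",f["frame"])
for t,a in [(40,49.5),(42,50.5),(44,52),(46,54)]: 
    p=up(t,a);print(t,a,np.round(p,1),rel(o,p[0]/1e3,-.001,p[1]/1e3,'x'),"gap",a-2*HR*np.sin(np.radians(t)))
```

```text
tilt deg 38.4  n 161  back-face x at z=10: -3.0 resid 0.69 ztop 104.7
t13.85 jig xy mm [-7.51 -0.76] tip z 55.38 F jig [-0.51 -0.09  0.68] w 52.1 zaxis-jig 0.0008 q [-0.21  0.95  0.36  1.81 -0.63  0.5  -0.87]
a=48.7 implied HR=34.6
[0.00721723 0.11473428 0.00205128]
40 49.5 [-8.1 55.1] (array([ 0.012, -0.01 , -0.025]), np.float64(0.0008337922339904935)) gap 2.062274405133408
42 50.5 [-6.1 54.7] (array([ 0.029, -0.01 ,  0.057]), np.float64(0.0008337922339904935)) gap 1.1181612507162626
44 52 [-3.7 54.5] (array([ 0.035, -0.01 ,  0.154]), np.float64(0.0008337922339904935)) gap 0.7342122601260073
46 54 [-0.8 54.6] (array([ 0.033, -0.01 ,  0.267]), np.float64(0.0008337922339904935)) gap 0.9127227350075557
```

View pics/s14.png

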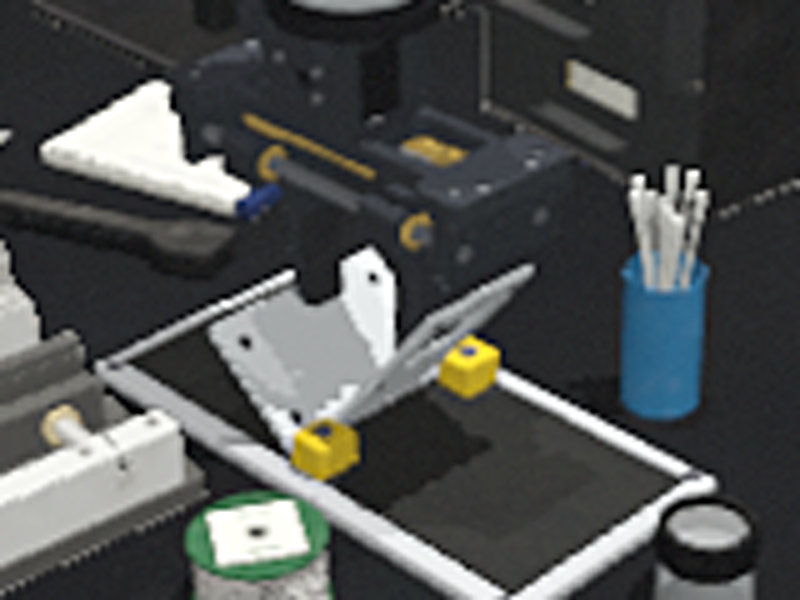

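View pics/w14.png

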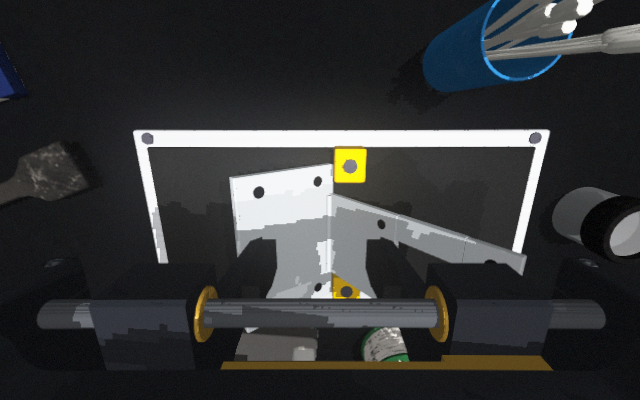

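```bash
cat >> h.py <<'E'
def foot(src="last",x0=-70,env=None):
    f=pickle.load(open("/tmp/last.pkl","rb")) if env is None else env.grab_frame("scene")
    P=cloud(f);j=W2J(P)*1000;z=P[...,2]*1000
    m=(f["frame"].min(2)>60)&(abs(j[...,1])>22)&(abs(j[...,1])<47)&(z>21)&(z<95)&(j[...,0]>x0)&(j[...,0]<-1)
    x,zz=j[m][:,0],z[m]
    for _ in range(4):
        c=np.array([x.mean(),zz.mean()]);u,s,v=np.linalg.svd(np.c_[x,zz]-c,full_matrices=False);dv=v[0]*np.sign(v[0][1])
        r=(np.c_[x,zz]-c)@np.array([dv[1],-dv[0]]);k=abs(r)<max(2.5*np.median(abs(r)),1.5);x,zz=x[k],zz[k]
    th=np.degrees(np.arctan2(dv[1],-dv[0]))
    # compare predicted foot top line at this theta
    C,u,ff=corner(np.radians(th)); off=(c-C)@u
    print("foot tilt %.1f n %d std %.2f offset from predicted top face %.1f zmax %.1f"%(th,len(x),r.std(),off,np.percentile(zz,99)))
    return th
E
python3 - <<'E'
from h import *
foot()
E
```

```text
foot tilt 38.2 n 253 std 1.03 offset from predicted top face 0.7 zmax 57.7
```

Request:
arm_command(
  rows=[
    {"x": 0.03, "y": 0, "z": -0.02, "spin": 0},
    {"x": 0.06, "y": 0, "z": -0.04, "spin": 0},
    {"x": 0.09, "y": 0, "z": -0.06, "spin": 0},
    {"x": 0.09, "y": 0, "z": -0.06, "spin": 0},
  ],
)

```text
clock: 14.3
ee_pos: [0.5898, -0.04, 0.2191]
eef_rot: [[-0.0, 0.992, 0.128], [0.0, 0.128, -0.992], [-1.0, -0.0, -0.0]]
ft_force: [0.1, 0.9, 0.0]
width: 0.0516
```

Run:
```python
from h import *
from rig import env
t=tilt(env,"s15");foot();o=env.observe();st(o);hr(o,t);print(o["ft_torque"])
```

```text
tilt deg 38.5  n 158  back-face x at z=10: -3.2 resid 0.90 ztop 104.7
foot tilt 37.7 n 273 std 1.09 offset from predicted top face 1.1 zmax 57.8
t14.35 jig xy mm [-9.25 -0.81] tip z 53.09 F jig [-0.9   0.95  0.32] w 52.0 zaxis-jig 0.001 q [-0.21  0.95  0.35  1.81 -0.63  0.5  -0.87]
a=45.9 implied HR=34.7
[ 0.09883549  0.10396931 -0.01706982]
```

View pics/s15.png

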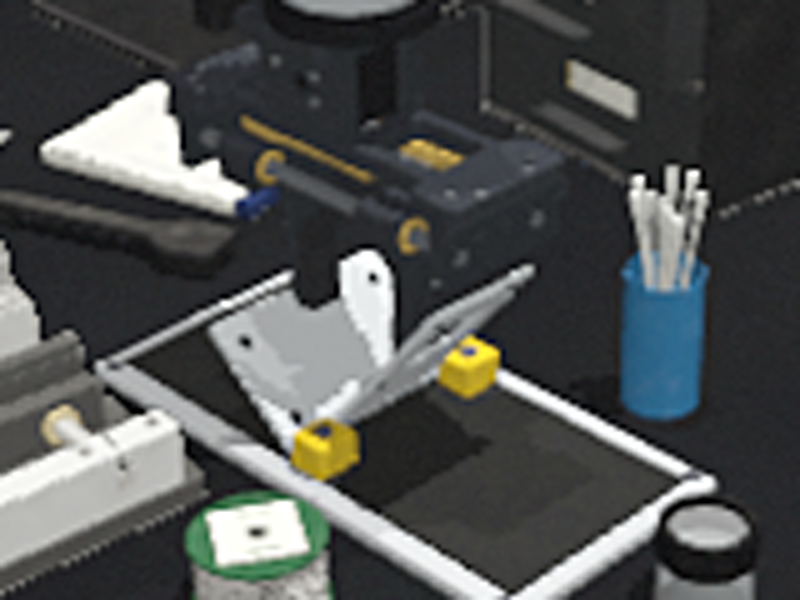

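Request:
arm_command(
  rows=[
    {"x": 0.02, "y": 0, "z": -0.015, "spin": 0},
    {"x": 0.04, "y": 0, "z": -0.03, "spin": 0},
    {"x": 0.06, "y": 0, "z": -0.04, "spin": 0},
    {"x": 0.06, "y": 0, "z": -0.04, "spin": 0},
  ],
)

```text
clock: 14.75
ee_pos: [0.5897, -0.0393, 0.218]
eef_rot: [[0.0, 0.992, 0.127], [-0.0, 0.127, -0.992], [-1.0, 0.0, 0.0]]
ft_force: [-0.4, 0.6, 2.7]
width: 0.0522
```

```bash
sed -i 's/^HR=.*/HR=34.6;HL=34.6/' h.py
python3 - <<'E'
from h import *
from rig import env
t=tilt(env,"s16");foot();o=env.observe();st(o);hr(o,t);print(o["ft_torque"])
for t in (38.5,40,42,44,46,48,50,52):
    g=1;a=2*HR*np.sin(np.radians(t))+g
    p=up(t,a);print(t,round(a,1),np.round(p,1),rel(o,p[0]/1e3,-.001,p[1]/1e3,'x'))
E
```

```text
tilt deg 39.0  n 165  back-face x at z=10: -4.2 resid 1.87 ztop 105.1
foot tilt 38.7 n 249 std 1.20 offset from predicted top face 0.8 zmax 58.1
t14.80 jig xy mm [-9.91 -0.8 ] tip z 51.95 F jig [0.13 0.03 3.07] w 52.1 zaxis-jig 0.0007 q [-0.21  0.95  0.35  1.81 -0.63  0.49 -0.87]
a=44.7 implied HR=34.9
[-0.09032874  0.2984931   0.00079856]
38.5 44.1 [-10.3  51.7] (array([ 0.011, -0.008, -0.015]), np.float64(0.0007034330468491667))
40 45.5 [-8.4 52. ] (array([-0.002, -0.008,  0.059]), np.float64(0.0007034330468491667))
42 47.3 [-5.9 52.3] (array([-0.013, -0.008,  0.16 ]), np.float64(0.0007034330468491667))
44 49.1 [-3.4 52.4] (array([-0.018, -0.008,  0.261]), np.float64(0.0007034330468491667))
46 50.8 [-0.9 52.3] (array([-0.015, -0.008,  0.362]), np.float64(0.0007034330468491667))
48 52.4 [ 1.7 52.1] (array([-0.005, -0.008,  0.464]), np.float64(0.0007034330468491667))
50 54.0 [ 4.2 51.6] (array([ 0.013, -0.008,  0.564]), np.float64(0.0007034330468491667))
52 55.5 [ 6.7 51. ] (array([ 0.037, -0.009,  0.664]), np.float64(0.0007034330468491667))
```

Both fingers are now in contact (Fz 3 N), so the rise is under control from both sides. I'll roll it through balance with about 1 mm of play.

Request:
arm_command(
  rows=[
    {"x": -0.03, "y": 0, "z": 0.03, "spin": 0},
    {"x": -0.045, "y": 0, "z": 0.06, "spin": 0},
    {"x": -0.05, "y": 0, "z": 0.1, "spin": 0},
    {"x": -0.055, "y": 0, "z": 0.13, "spin": 0},
    {"x": -0.055, "y": 0, "z": 0.16, "spin": 0},
  ],
)

```text
clock: 15.3
ee_pos: [0.5901, -0.0432, 0.219]
eef_rot: [[-0.0, 0.992, 0.127], [0.0, 0.127, -0.992], [-1.0, -0.0, -0.0]]
ft_force: [0.2, 1.0, -0.4]
width: 0.0523
```

Run:
```python
from h import *
from rig import env
t=tilt(env,"s17");t=foot();o=env.observe();st(o);hr(o,t);print(o["ft_torque"])
for t in (42,44,46,48,50,52):
    g=2;a=2*HR*np.sin(np.radians(t))+g
    p=up(t,a);print(t,round(a,1),np.round(p,1),rel(o,p[0]/1e3,-.001,p[1]/1e3,'x'))
```

```text
tilt deg 51.8  n 178  back-face x at z=10: -32.3 resid 7.01 ztop 101.9
foot tilt 41.3 n 279 std 1.20 offset from predicted top face 0.8 zmax 59.8
t15.35 jig xy mm [-5.77 -0.85] tip z 53.01 F jig [0.08 0.18 0.48] w 51.9 zaxis-jig 0.0005 q [-0.2   0.95  0.35  1.81 -0.63  0.5  -0.86]
a=47.7 implied HR=34.2
[0.09366131 0.16283881 0.07965919]
42 48.3 [-5.3 53. ] (array([-0.001, -0.006,  0.021]), np.float64(0.0005474665152807034))
44 50.1 [-2.7 53.1] (array([-0.004, -0.006,  0.123]), np.float64(0.0005474665152807034))
46 51.8 [-0.1 53. ] (array([-0.   , -0.006,  0.226]), np.float64(0.0005474665152807034))
48 53.4 [ 2.4 52.7] (array([ 0.011, -0.006,  0.328]), np.float64(0.0005474665152807034))
50 55.0 [ 5.  52.3] (array([ 0.029, -0.006,  0.43 ]), np.float64(0.0005474665152807034))
52 56.5 [ 7.5 51.6] (array([ 0.055, -0.006,  0.53 ]), np.float64(0.0005474665152807034))
```

View pics/s17.png

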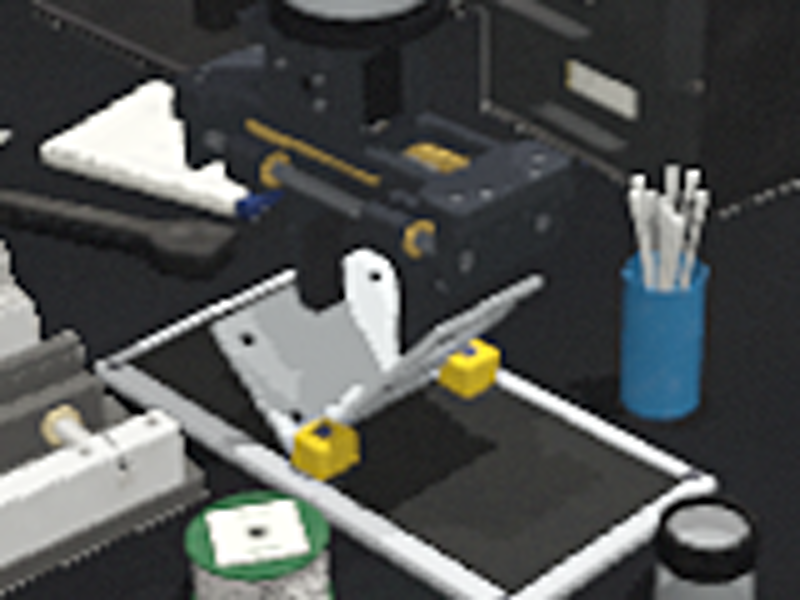

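Request:
arm_command(
  rows=[
    {"x": 0, "y": 0, "z": 0.04, "spin": 0},
    {"x": 0, "y": 0, "z": 0.08, "spin": 0},
    {"x": 0, "y": 0, "z": 0.12, "spin": 0},
    {"x": 0, "y": 0, "z": 0.16, "spin": 0},
    {"x": 0, "y": 0, "z": 0.2, "spin": 0},
  ],
)

```text
clock: 15.85
ee_pos: [0.5908, -0.0482, 0.2191]
eef_rot: [[0.0, 0.992, 0.127], [-0.0, 0.127, -0.992], [-1.0, 0.0, 0.0]]
ft_force: [0.4, -0.1, -0.7]
width: 0.0519
```

Run:
```python
from h import *
from rig import env
tilt(env,"s18");t=foot();o=env.observe();st(o);hr(o,t);print(o["ft_torque"])
```

```text
tilt deg 57.4  n 97  back-face x at z=10: -52.0 resid 1.98 ztop 97.3
foot tilt 44.3 n 321 std 1.31 offset from predicted top face 1.0 zmax 62.9
t15.90 jig xy mm [-0.65 -0.82] tip z 53.1 F jig [ 0.09 -0.02 -1.07] w 51.8 zaxis-jig 0.0004 q [-0.19  0.95  0.35  1.8  -0.63  0.5  -0.86]
a=50.3 implied HR=32.9
[ 0.00848909  0.14118202 -0.00393467]
```

View pics/s18.png

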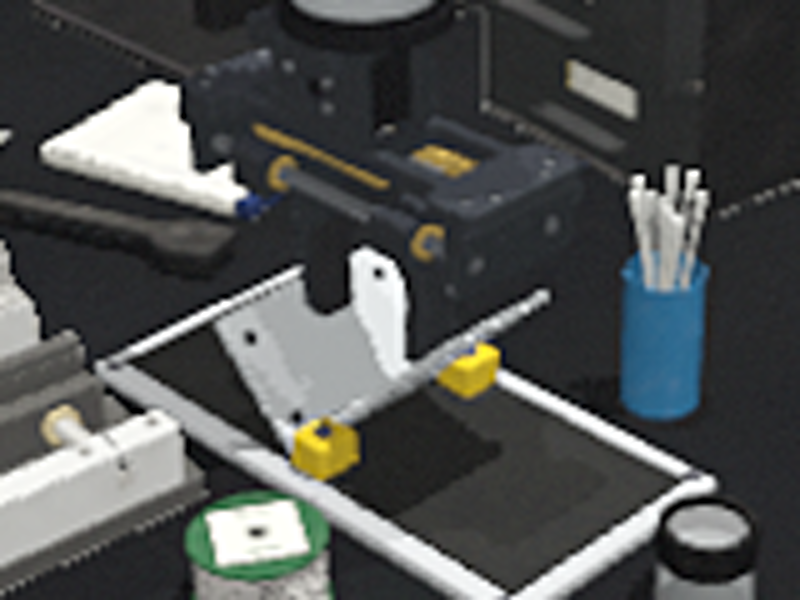

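Request:
arm_command(
  rows=[
    {"x": 0, "y": 0, "z": 0.04, "spin": 0},
    {"x": 0, "y": 0, "z": 0.08, "spin": 0},
    {"x": 0, "y": 0, "z": 0.12, "spin": 0},
    {"x": 0, "y": 0, "z": 0.16, "spin": 0},
  ],
)

```text
clock: 16.3
ee_pos: [0.5913, -0.0522, 0.2191]
eef_rot: [[0.0, 0.992, 0.127], [-0.0, 0.127, -0.992], [-1.0, 0.0, 0.0]]
ft_force: [-0.1, 0.0, -0.4]
width: 0.0522
```

Run:
```python
from h import *
from rig import env
tilt(env,"s19");t=foot();o=env.observe();st(o);hr(o,t);print(o["ft_torque"])
```

```text
tilt deg 60.2  n 88  back-face x at z=10: -58.1 resid 1.73 ztop 93.0
foot tilt 47.8 n 312 std 1.26 offset from predicted top face 0.6 zmax 65.0
t16.35 jig xy mm [ 3.33 -0.8 ] tip z 53.11 F jig [ 0.    0.46 -0.63] w 52.1 zaxis-jig 0.0005 q [-0.19  0.95  0.35  1.8  -0.63  0.5  -0.85]
a=53.8 implied HR=33.8
[-0.03210671  0.19277336 -0.04547309]
```

View pics/s19.png

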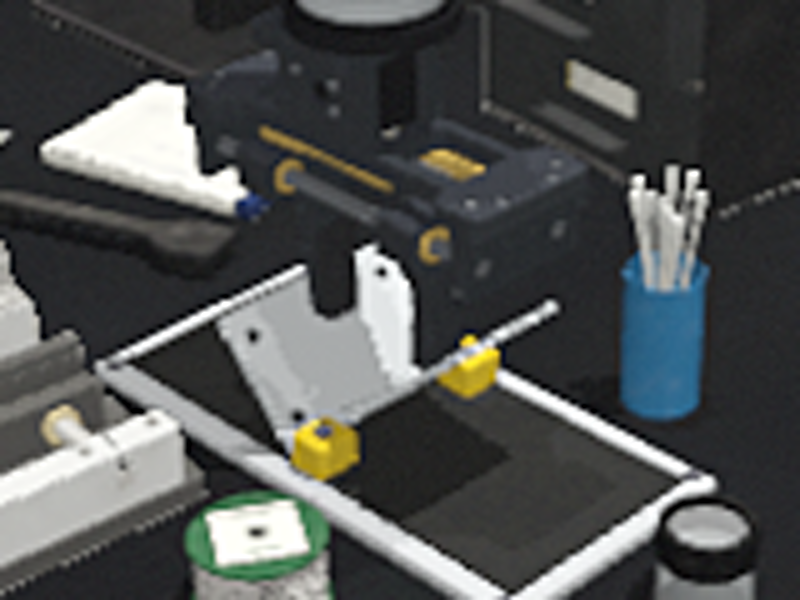

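Request:
arm_command(
  rows=[
    {"x": 0.02, "y": 0, "z": 0.04, "spin": 0},
    {"x": 0.03, "y": 0, "z": 0.08, "spin": 0},
    {"x": 0.04, "y": 0, "z": 0.12, "spin": 0},
    {"x": 0.05, "y": 0, "z": 0.16, "spin": 0},
    {"x": 0.06, "y": 0, "z": 0.2, "spin": 0},
  ],
)

```text
clock: 16.85
ee_pos: [0.592, -0.0571, 0.2175]
eef_rot: [[0.0, 0.992, 0.127], [0.0, 0.127, -0.992], [-1.0, 0.0, -0.0]]
ft_force: [-0.5, 0.0, -1.2]
width: 0.0521
```

```bash
cat >> h.py <<'E'
def hl(o,thd):
    t=np.radians(thd);C,u,f=corner(t);z=(o["ee_pos"][2]-.166)*1000;b=(z-C[1])/np.sin(t)
    print("left: b=%.1f implied HL=%.1f (gap if larger than ~34)"%(b,W2J(o["ee_pos"])[0]*1000-(C[0]+b*f[0])))
E
python3 - <<'E'
from h import *
from rig import env
tilt(env,"s20");t=foot();o=env.observe();st(o);hr(o,t);hl(o,t);print(o["ft_torque"])
E
```

```text
tilt deg 64.9  n 156  back-face x at z=10: -68.2 resid 2.75 ztop 86.2
foot tilt 52.8 n 288 std 1.01 offset from predicted top face 0.4 zmax 68.2
t16.90 jig xy mm [ 8.27 -0.8 ] tip z 51.57 F jig [0.91 0.16 0.49] w 51.9 zaxis-jig 0.0005 q [-0.18  0.95  0.35  1.8  -0.62  0.5  -0.85]
a=57.5 implied HR=35.2
left: b=43.6 implied HL=37.0 (gap if larger than ~34)
[-0.03936007  0.11182105  0.03657575]
```

View pics/s20.png

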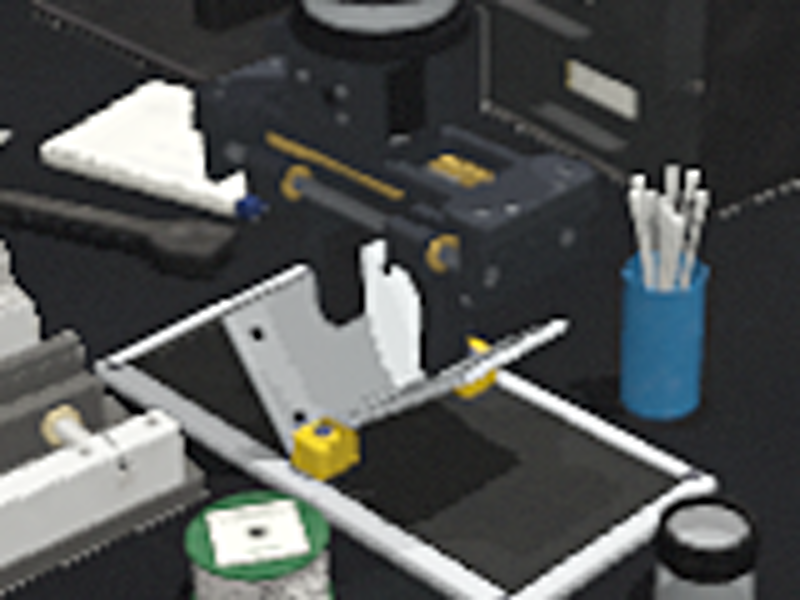

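```bash
sed -i 's/^HR=.*/HR=34.6;HL=37.0/' h.py
python3 - <<'E'
from h import *
from rig import env
o=env.observe()
for t,b in [(52.8,43.6),(53,46),(53.5,49),(54,52),(56,55),(58,57),(60,58),(65,58),(70,58),(75,58),(80,58),(85,58),(90,58)]:
    p=ft(t,b);print(t,b,np.round(p,1),rel(o,p[0]/1e3,-.001,p[1]/1e3)[0])
E
```

```text
52.8 43.6 [ 8.2 51.5] [ 0.001 -0.008 -0.002]
53 46 [ 6.9 53.5] [-0.079 -0.008 -0.054]
53.5 49 [ 5.5 56.2] [-0.184 -0.008 -0.112]
54 52 [ 4.1 58.8] [-0.291 -0.008 -0.167]
56 55 [ 4.  62.3] [-0.428 -0.008 -0.17 ]
58 57 [ 4.7 64.9] [-0.534 -0.008 -0.144]
60 58 [ 6.  66.7] [-0.605 -0.008 -0.091]
65 58 [10.8 68.7] [-0.686 -0.008  0.101]
70 58 [15.8 70.3] [-0.75  -0.008  0.301]
75 58 [21.  71.4] [-0.795 -0.008  0.507]
80 58 [26.2 72.1] [-0.821 -0.008  0.719]
85 58 [31.6 72.3] [-0.829 -0.008  0.933]
90 58 [37. 72.] [-0.817 -0.008  1.149]
```

Request:
arm_command(
  rows=[
    {"x": -0.08, "y": 0, "z": -0.05, "spin": 0},
    {"x": -0.18, "y": 0, "z": -0.11, "spin": 0},
    {"x": -0.28, "y": 0, "z": -0.16, "spin": 0},
    {"x": -0.36, "y": 0, "z": -0.17, "spin": 0},
    {"x": -0.43, "y": 0, "z": -0.17, "spin": 0},
  ],
)

```text
clock: 17.4
ee_pos: [0.5915, -0.0527, 0.2286]
eef_rot: [[0.0, 0.992, 0.128], [0.0, 0.128, -0.992], [-1.0, 0.0, 0.0]]
ft_force: [-0.7, -0.7, 0.3]
width: 0.0521
```

Run:
```python
from h import *
from rig import env
tilt(env,"s21");t=foot();o=env.observe();st(o);hr(o,t);hl(o,t);print(o["ft_torque"])
for t,b in [(58,57),(60,58),(65,58),(70,58)]:
    p=ft(t,b);print(t,b,np.round(p,1),rel(o,p[0]/1e3,-.001,p[1]/1e3)[0])
```

```text
tilt deg 68.9  n 221  back-face x at z=10: -82.8 resid 3.97 ztop 81.0
foot tilt 55.1 n 304 std 1.03 offset from predicted top face 0.7 zmax 69.4
t17.45 jig xy mm [ 3.72 -0.66] tip z 62.84 F jig [ 0.27 -0.75  0.46] w 52.1 zaxis-jig 0.001 q [-0.19  0.94  0.37  1.8  -0.62  0.52 -0.86]
a=80.7 implied HR=60.2
left: b=56.2 implied HL=38.1 (gap if larger than ~34)
[ 0.00195087  0.14088348 -0.01218055]
58 57 [ 4.7 64.9] [-0.083 -0.013  0.038]
60 58 [ 6.  66.7] [-0.154 -0.013  0.091]
65 58 [10.8 68.7] [-0.235 -0.014  0.283]
70 58 [15.8 70.3] [-0.299 -0.014  0.483]
```

View pics/s21.png

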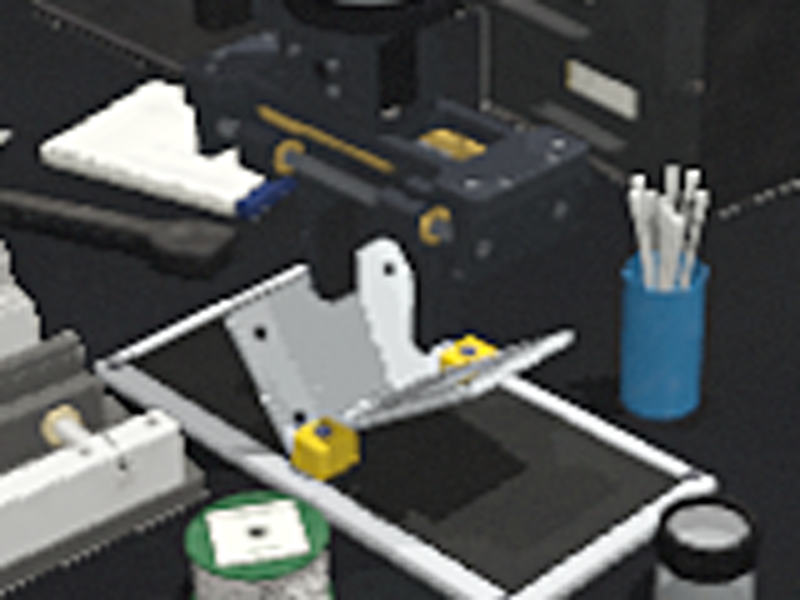

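The bracket rests at 55° on the left finger near the toe, past balance. I'll let it down slowly.

Request:
arm_command(
  rows=[
    {"x": -0.03, "y": -0.01, "z": 0.03, "spin": 0},
    {"x": -0.06, "y": -0.01, "z": 0.06, "spin": 0},
    {"x": -0.1, "y": -0.01, "z": 0.1, "spin": 0},
    {"x": -0.14, "y": -0.01, "z": 0.14, "spin": 0},
    {"x": -0.17, "y": -0.01, "z": 0.18, "spin": 0},
  ],
)

```text
clock: 17.95
ee_pos: [0.5917, -0.0575, 0.2326]
eef_rot: [[0.0, 0.992, 0.127], [-0.0, 0.127, -0.992], [-1.0, 0.0, 0.0]]
ft_force: [0.4, -0.0, -0.7]
width: 0.0521
```

Run:
```python
from h import *
from rig import env
tilt(env,"s22");t=foot();o=env.observe();st(o);hl(o,t)
for t,b in [(60,58),(65,58),(70,58),(75,58)]:
    p=ft(t,b);print(t,b,np.round(p,1),rel(o,p[0]/1e3,-.001,p[1]/1e3)[0])
```

```text
tilt deg 77.0  n 400  back-face x at z=10: -134.4 resid 6.69 ztop 71.2
foot tilt 60.9 n 332 std 1.28 offset from predicted top face 0.6 zmax 73.5
t18.00 jig xy mm [ 8.68 -1.07] tip z 66.77 F jig [-0.33 -0.16  0.42] w 51.7 zaxis-jig 0.0004 q [-0.19  0.93  0.37  1.8  -0.61  0.53 -0.86]
left: b=57.6 implied HL=38.7 (gap if larger than ~34)
60 58 [ 6.  66.7] [ 0.003  0.003 -0.107]
65 58 [10.8 68.7] [-0.078  0.003  0.085]
70 58 [15.8 70.3] [-0.142  0.003  0.285]
75 58 [21.  71.4] [-0.187  0.003  0.491]
```

Request:
arm_command(
  rows=[
    {"x": -0.02, "y": 0, "z": 0.04, "spin": 0},
    {"x": -0.04, "y": 0, "z": 0.08, "spin": 0},
    {"x": -0.06, "y": 0, "z": 0.12, "spin": 0},
    {"x": -0.08, "y": 0, "z": 0.16, "spin": 0},
    {"x": -0.1, "y": 0, "z": 0.2, "spin": 0},
  ],
)

```text
clock: 18.5
ee_pos: [0.5924, -0.0624, 0.2351]
eef_rot: [[-0.0, 0.992, 0.127], [-0.0, 0.127, -0.992], [-1.0, -0.0, 0.0]]
ft_force: [0.8, -0.6, -0.1]
width: 0.0521
```

```bash
sed -i 's/^HR=.*/HR=34.6;HL=38.7/' h.py;python3 - <<'E'
from h import *
from rig import env
tilt(env,"s23");t=foot();o=env.observe();st(o);hl(o,t)
for t,b in [(65,58),(70,58),(75,58)]:
    p=ft(t,b);print(t,b,np.round(p,1),rel(o,p[0]/1e3,-.001,p[1]/1e3)[0])
E
```

```text
tilt deg 84.4  n 530  back-face x at z=10: -336.4 resid 8.46 ztop 61.7
foot tilt 65.6 n 310 std 1.09 offset from predicted top face 0.5 zmax 75.8
t18.55 jig xy mm [13.57 -1.02] tip z 69.2 F jig [-0.23  0.4   0.97] w 51.6 zaxis-jig 0.0006 q [-0.18  0.93  0.37  1.79 -0.61  0.54 -0.85]
left: b=58.3 implied HL=39.3 (gap if larger than ~34)
65 58 [12.5 68.7] [ 0.019  0.001 -0.043]
70 58 [17.5 70.3] [-0.044  0.001  0.157]
75 58 [22.7 71.4] [-0.089  0.001  0.363]
```

View pics/s23.png

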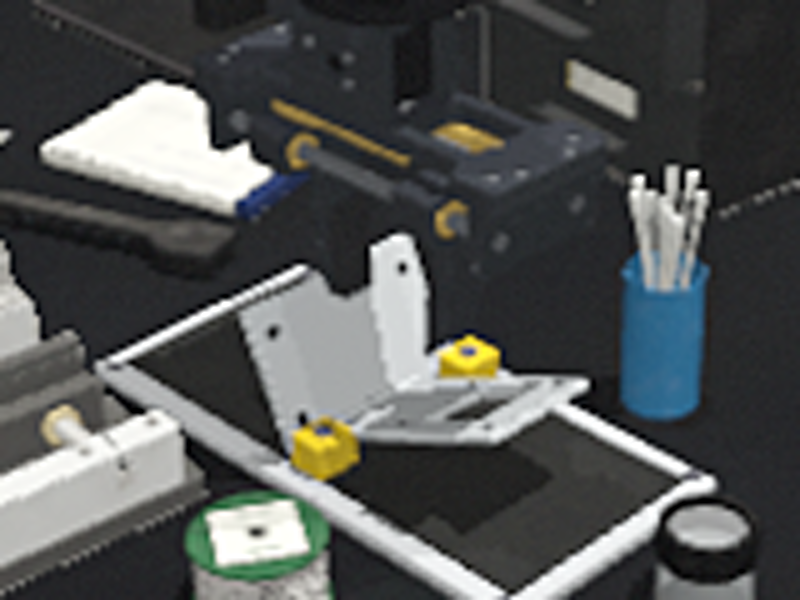

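Request:
arm_command(
  rows=[
    {"x": -0.01, "y": 0, "z": 0.04, "spin": 0},
    {"x": -0.02, "y": 0, "z": 0.08, "spin": 0},
    {"x": -0.03, "y": 0, "z": 0.12, "spin": 0},
    {"x": -0.04, "y": 0, "z": 0.16, "spin": 0},
    {"x": -0.05, "y": 0, "z": 0.2, "spin": 0},
  ],
)

```text
clock: 19.05
ee_pos: [0.593, -0.0673, 0.2364]
eef_rot: [[0.0, 0.992, 0.127], [0.0, 0.127, -0.992], [-1.0, 0.0, -0.0]]
ft_force: [1.2, -0.5, 0.1]
width: 0.0516
```

Request:
arm_command(
  rows=[
    {"x": -0.01, "y": 0, "z": 0.04, "spin": 0},
    {"x": -0.02, "y": 0, "z": 0.08, "spin": 0},
    {"x": -0.02, "y": 0, "z": 0.12, "spin": 0},
    {"x": -0.03, "y": 0, "z": 0.16, "spin": 0},
    {"x": -0.03, "y": 0, "z": 0.2, "spin": 0},
  ],
)

```text
clock: 19.55
ee_pos: [0.5937, -0.0723, 0.2371]
eef_rot: [[0.0, 0.992, 0.127], [-0.0, 0.127, -0.992], [-1.0, 0.0, 0.0]]
ft_force: [0.7, -0.7, 0.4]
width: 0.0518
```

Run:
```python
from h import *
from rig import env
tilt(env,"s24");t=foot();o=env.observe();st(o);hl(o,t)
for t,b in [(75,58),(80,58),(85,58),(90,58)]:
    p=ft(t,b);print(t,b,np.round(p,1),rel(o,p[0]/1e3,-.001,p[1]/1e3)[0])
```

```text
tilt deg -84.0  n 498  back-face x at z=10: 371.2 resid 8.07 ztop 64.6
foot tilt 74.8 n 333 std 1.22 offset from predicted top face 0.4 zmax 78.7
t19.60 jig xy mm [23.55 -1.01] tip z 71.14 F jig [1.39 1.18 0.51] w 52.0 zaxis-jig 0.0006 q [-0.16  0.93  0.38  1.78 -0.6   0.54 -0.84]
left: b=57.7 implied HL=39.7 (gap if larger than ~34)
75 58 [22.7 71.4] [-0.012  0.    -0.036]
80 58 [27.9 72.1] [-0.038  0.     0.175]
85 58 [33.3 72.3] [-0.046  0.     0.39 ]
90 58 [38.7 72. ] [-0.034  0.     0.606]
```

View pics/s24.png

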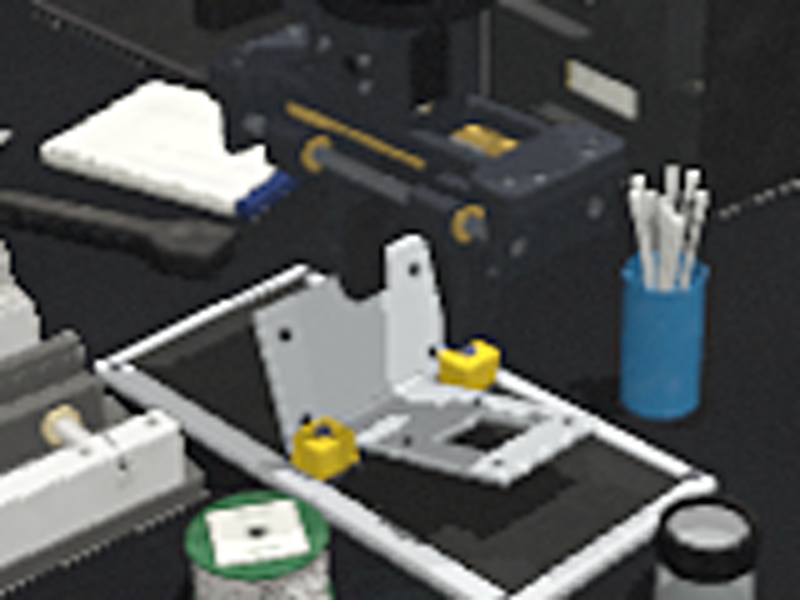

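Request:
arm_command(
  rows=[
    {"x": -0.01, "y": 0, "z": 0.04, "spin": 0},
    {"x": -0.02, "y": 0, "z": 0.08, "spin": 0},
    {"x": -0.02, "y": 0, "z": 0.12, "spin": 0},
    {"x": -0.02, "y": 0, "z": 0.16, "spin": 0},
    {"x": -0.02, "y": 0, "z": 0.2, "spin": 0},
  ],
)

```text
clock: 20.1
ee_pos: [0.5943, -0.0772, 0.2376]
eef_rot: [[0.0, 0.992, 0.127], [0.0, 0.127, -0.992], [-1.0, 0.0, -0.0]]
ft_force: [0.2, -1.1, 1.2]
width: 0.0521
```

Request:
arm_command(
  rows=[
    {"x": 0, "y": 0, "z": 0.04, "spin": 0},
    {"x": 0, "y": 0, "z": 0.08, "spin": 0},
    {"x": 0, "y": 0, "z": 0.11, "spin": 0},
    {"x": 0, "y": 0, "z": 0.14, "spin": 0},
    {"x": 0, "y": 0, "z": 0.17, "spin": 0},
  ],
)

```text
clock: 20.6
ee_pos: [0.5948, -0.0814, 0.2376]
eef_rot: [[0.0, 0.992, 0.127], [0.0, 0.127, -0.992], [-1.0, 0.0, -0.0]]
ft_force: [-0.6, -1.7, 1.4]
width: 0.0518
```

Run:
```python
from h import *
from rig import env
tilt(env,"s25");t=foot();o=env.observe();st(o);hl(o,t)
for t,b in [(80,58),(85,58),(90,58)]:
    p=ft(t,b);print(t,b,np.round(p,1),rel(o,p[0]/1e3,-.001,p[1]/1e3)[0])
```

```text
tilt deg -6.9  n 317  back-face x at z=10: -0.1 resid 0.90 ztop 79.1
foot tilt 83.4 n 296 std 1.05 offset from predicted top face -0.3 zmax 80.2
t20.65 jig xy mm [32.71 -1.03] tip z 71.6 F jig [0.25 0.07 1.2 ] w 52.3 zaxis-jig 0.0007 q [-0.15  0.93  0.38  1.78 -0.6   0.55 -0.83]
left: b=57.3 implied HL=39.7 (gap if larger than ~34)
80 58 [27.9 72.1] [-0.02   0.001 -0.191]
85 58 [33.3 72.3] [-0.027  0.001  0.024]
90 58 [38.7 72. ] [-0.016  0.001  0.24 ]
```

View pics/s25.png

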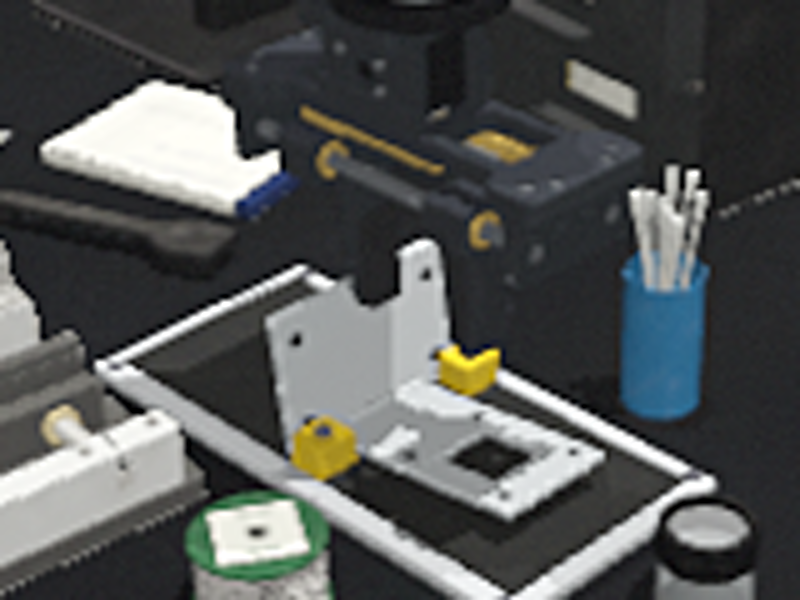

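Now at about 83°. I'll let down the last degrees more slowly.

Request:
arm_command(
  rows=[
    {"x": 0, "y": 0, "z": 0.03, "spin": 0},
    {"x": 0, "y": 0, "z": 0.06, "spin": 0},
    {"x": 0, "y": 0, "z": 0.09, "spin": 0},
    {"x": 0, "y": 0, "z": 0.12, "spin": 0},
    {"x": 0, "y": 0, "z": 0.15, "spin": 0},
  ],
)

```text
clock: 21.15
ee_pos: [0.5953, -0.0852, 0.2376]
eef_rot: [[0.0, 0.992, 0.127], [0.0, 0.127, -0.992], [-1.0, 0.0, -0.0]]
ft_force: [-0.0, -1.6, 0.8]
width: 0.052
```

Request:
arm_command(
  rows=[
    {"x": 0, "y": 0, "z": 0.025, "spin": 0},
    {"x": 0, "y": 0, "z": 0.05, "spin": 0},
    {"x": 0, "y": 0, "z": 0.075, "spin": 0},
    {"x": 0, "y": 0, "z": 0.1, "spin": 0},
    {"x": 0, "y": 0, "z": 0.125, "spin": 0},
  ],
)

```text
clock: 21.65
ee_pos: [0.5957, -0.0882, 0.2375]
eef_rot: [[-0.0, 0.992, 0.127], [0.0, 0.127, -0.992], [-1.0, -0.0, -0.0]]
ft_force: [0.1, -1.4, -0.4]
width: 0.0521
```

Run:
```python
from h import *
from rig import env
tilt(env,"s26");t=foot();o=env.observe();st(o);hl(o,t)
```

```text
tilt deg -1.1  n 260  back-face x at z=10: -0.2 resid 0.77 ztop 79.6
foot tilt 89.6 n 125 std 0.62 offset from predicted top face -1.6 zmax 80.1
t21.70 jig xy mm [39.52 -1.03] tip z 71.51 F jig [0.89 0.47 0.32] w 51.9 zaxis-jig 0.0007 q [-0.14  0.93  0.38  1.77 -0.59  0.55 -0.83]
left: b=57.5 implied HL=39.9 (gap if larger than ~34)
```

View pics/s26.png

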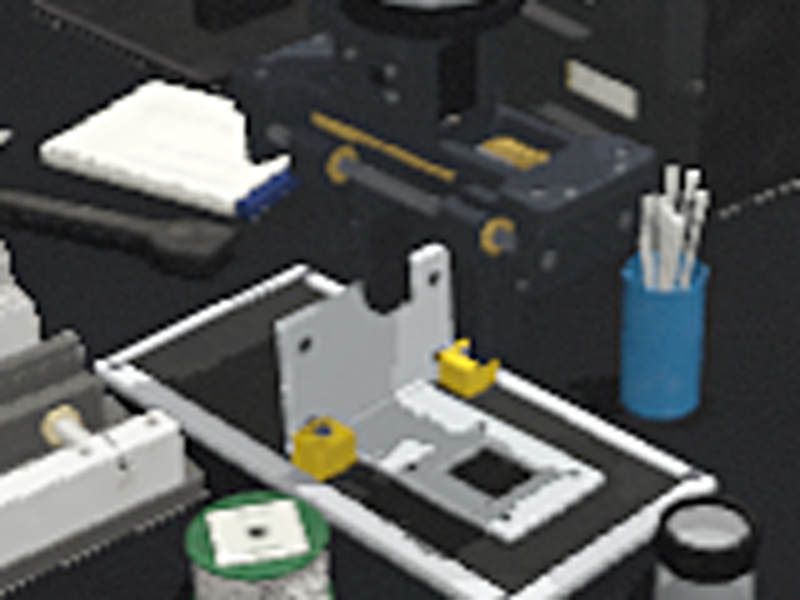

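Request:
arm_command(
  rows=[
    {"x": 0, "y": 0, "z": 0.03, "spin": 0},
    {"x": 0, "y": 0, "z": 0.06, "spin": 0},
    {"x": 0, "y": 0, "z": 0.1, "spin": 0},
    {"x": 0, "y": 0, "z": 0.15, "spin": 0},
    {"x": 0, "y": 0, "z": 0.25, "spin": 0},
  ],
)

```text
clock: 22.2
ee_pos: [0.5965, -0.094, 0.2375]
eef_rot: [[-0.0, 0.992, 0.128], [0.001, 0.128, -0.992], [-1.0, -0.0, -0.001]]
ft_force: [0.2, 1.1, 0.3]
width: 0.0522
```

Request:
arm_command(
  rows=[
    {"x": -0.5, "y": 0, "z": 0.1, "spin": 0},
    {"x": -1.5, "y": 0, "z": 0.1, "spin": 0},
    {"x": -3, "y": 0, "z": 0.1, "spin": 0},
    {"x": -4.5, "y": 0, "z": 0.1, "spin": 0},
    {"x": -6, "y": 0, "z": 0.1, "spin": 0},
  ],
)

```text
clock: 22.7
ee_pos: [0.5965, -0.0972, 0.39]
eef_rot: [[0.0, 0.992, 0.127], [-0.0, 0.127, -0.992], [-1.0, 0.0, 0.0]]
ft_force: [1.2, 0.3, -0.1]
width: 0.052
```

Run:
```python
from h import *
from rig import env
o=env.observe();st(o)
tilt(env,"s27");t=foot()
f=env.grab_frame("wrist");o=env.observe();cv2.imwrite("pics/w27.png",f["frame"]);pickle.dump((f,o["ee_pos"],o["eef_rot"]),open("/tmp/w27.pkl","wb"))
```

```text
t22.70 jig xy mm [48.35 -1.37] tip z 223.97 F jig [-0.18  1.25 -0.05] w 52.0 zaxis-jig 0.0002 q [-0.2   0.74  0.53  1.67 -0.46  0.86 -0.92]
tilt deg 0.2  n 348  back-face x at z=10: -0.4 resid 0.84 ztop 80.2
foot tilt 90.0 n 77 std 0.49 offset from predicted top face -1.6 zmax 80.3
```

View pics/s27.png

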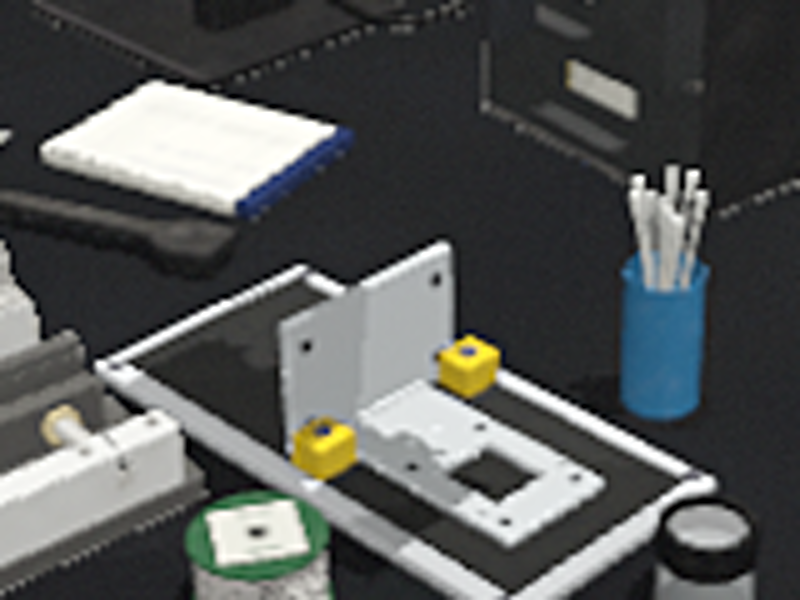

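View pics/w27.png

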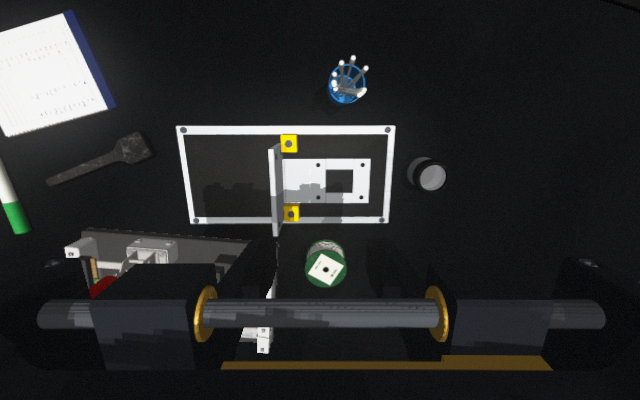

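Run:
```python
from h import *
from rig import env
f=pickle.load(open("/tmp/last.pkl","rb"));P=cloud(f);j=W2J(P)*1000;z=P[...,2]*1000;im=f["frame"].astype(int)
y=(im[...,0]<90)&(im[...,1]>90)&(im[...,2]>110)&(abs(j[...,0]-10)<25)&(abs(j[...,1])<70)&(z>14)
for s in (1,-1):
    q=y&(s*j[...,1]>20); print("block",s,"x pct",np.percentile(j[q][:,0],[2,10,50,90,98]).round(1),"y",np.percentile(j[q][:,1],[5,95]).round(1))
br=(im.min(2)>85)
for s,lo,hi in ((1,33,48),(-1,-48,-33),(0,-25,25)):
    q=br&(j[...,1]>lo)&(j[...,1]<hi)&(z>32)&(z<76)&(abs(j[...,0])<20); print("foot face x",np.median(j[q][:,0]).round(2),q.sum())
q=br&(abs(j[...,1])<25)&(j[...,0]>15)&(j[...,0]<112)&(z<40)
p=np.polyfit(j[q][:,0],z[q],1);print("upright z slope deg",np.degrees(np.arctan(p[0])),"z med",np.median(z[q]),"y range",np.percentile(j[q][:,1],[1,99]))
f2=env.grab_frame("top");cv2.imwrite("pics/t28.png",cv2.resize(f2["frame"][130:265,225:385],None,fx=5,fy=4.4,interpolation=cv2.INTER_CUBIC))
```

```text
block 1 x pct [ 2.1  4.7 15.4 20.1 21.1] y [29.6 51.9]
block -1 x pct [ 0.7  5.2 16.1 22.1 22.6] y [-58.4 -20.8]
foot face x -0.72 52
foot face x 0.86 78
foot face x -0.28 269
upright z slope deg -0.09592015208311717 z med 13.472228151140019 y range [-24.6599915   23.55348509]
```

View pics/t28.png

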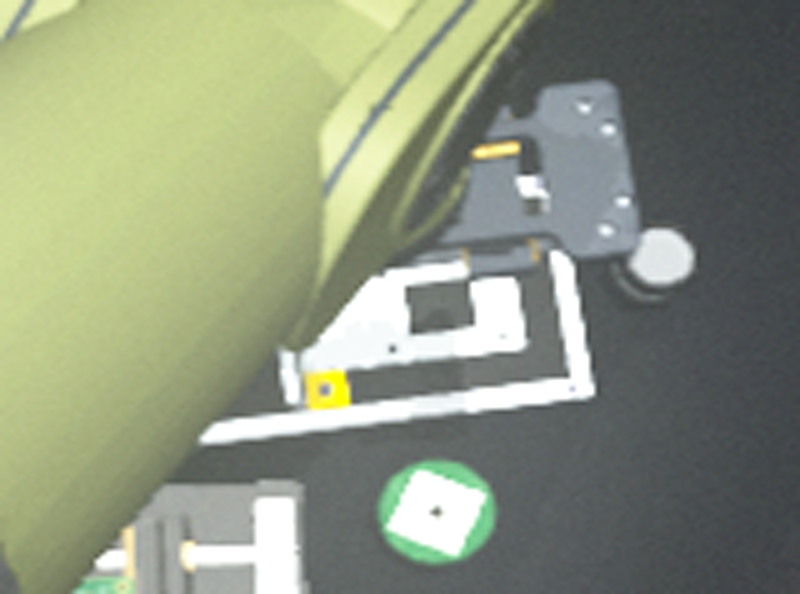

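Request:
arm_command(
  rows=[
    {"x": 0, "y": 0, "z": -1.6, "spin": 0},
    {"x": 0, "y": 0, "z": -3.2, "spin": 0},
    {"x": 0, "y": 0, "z": -4.8, "spin": 0},
    {"x": 0, "y": 0, "z": -6.4, "spin": 0},
    {"x": 0, "y": 0, "z": -8, "spin": 0},
  ],
)

```text
clock: 23.35
ee_pos: [0.5704, 0.103, 0.3868]
eef_rot: [[-0.002, 0.992, 0.127], [-0.0, 0.127, -0.992], [-1.0, -0.002, -0.0]]
ft_force: [0.6, 0.3, -0.3]
width: 0.0521
```

Request:
arm_command(
  rows=[
    {"x": 0, "y": 0, "z": -1.6, "spin": 0},
    {"x": 0, "y": 0, "z": -2, "spin": 0},
    {"x": 0, "y": 0, "z": -2, "spin": 0},
  ],
)

```text
clock: 23.65
ee_pos: [0.5643, 0.1531, 0.3866]
eef_rot: [[-0.002, 0.991, 0.131], [0.0, 0.131, -0.991], [-1.0, -0.002, -0.001]]
ft_force: [0.8, -0.3, -0.6]
width: 0.0519
```

Run:
```python
from h import *
from rig import env
o=env.observe();st(o)
f2=env.grab_frame("top");pickle.dump(f2,open("/tmp/t29.pkl","wb"));cv2.imwrite("pics/t29.png",cv2.resize(f2["frame"][140:260,250:380],None,fx=6,fy=5,interpolation=cv2.INTER_CUBIC))
f=env.grab_frame("scene");cv2.imwrite("pics/s29.png",cv2.resize(f["frame"][180:270,250:350],None,fx=7,fy=6.5,interpolation=cv2.INTER_CUBIC))
g=pickle.load(open("/tmp/top0.pkl","rb"))
# bystander comparison
a=g["frame"].astype(int);b=f2["frame"].astype(int);d=abs(a-b).sum(2)
for n,(u,v) in dict(tube=(307,150),loupe=(357,189),spool=(312,246)).items(): print(n,d[v-14:v+14,u-14:u+14].mean())
```

```text
t23.65 jig xy mm [-203.96   -1.63] tip z 220.64 F jig [ 0.39  0.79 -0.6 ] w 51.9 zaxis-jig 0.0048 q [-0.66  0.73  0.58  1.73 -0.51  0.84 -1.29]
tube 60.69642857142857
loupe 72.80102040816327
spool 53.62627551020408
```

View pics/t29.png

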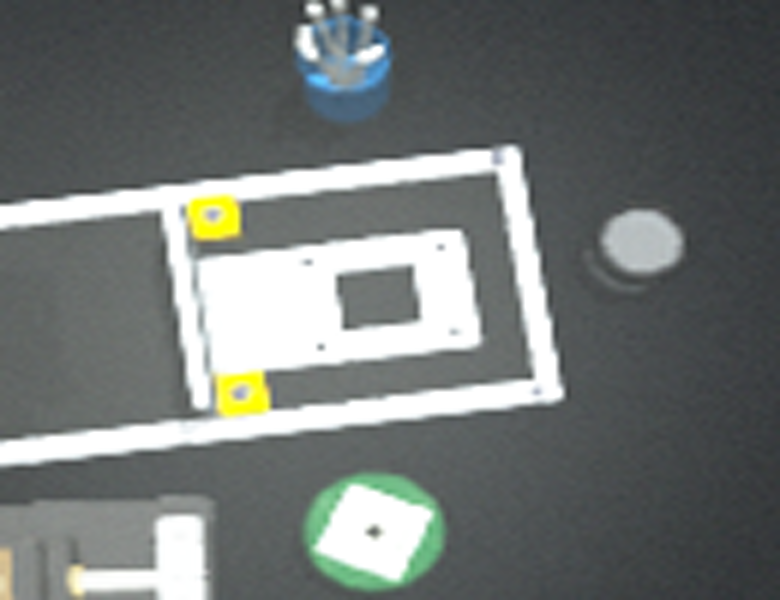

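View pics/s29.png

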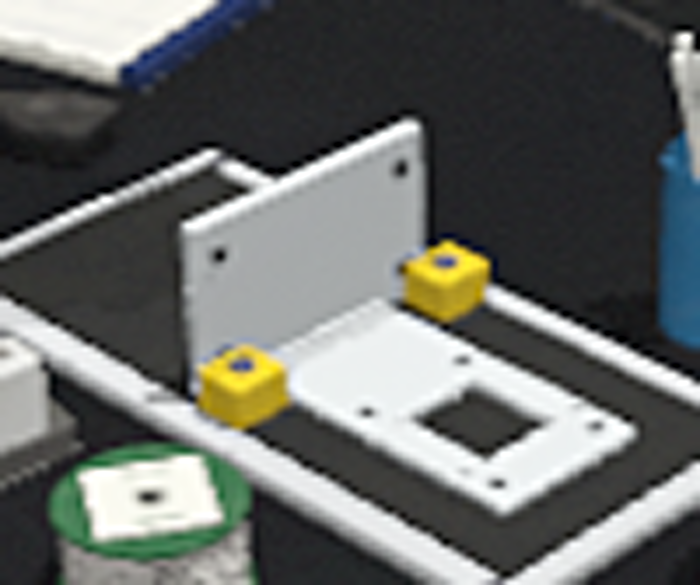

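```bash
python3 -c "
from rig import env
print(env.close_job())"
```

```text
the job is handed in; nothing more can be done
None
```

The bracket now lies flat on its back between the yellow stops, with its foot standing up against them. I handed the job in at about 24 s with the hand well clear.

**What I did**
- **Slide:** I pushed on the toe edge with both fingertips until both ears met the blocks, at 8 N at most.
- **Tip:** I tipped it with one fingertip on the upright while the other held back the foot. I took it through balance with little play, then let it down on the fingertip near the toe.

**Last checks**
- **Lie:** The upright is within 0.1° of level.
- **Foot:** It stands at 90°, with its upper face within about 1 mm of the block fronts. The depth data can't rule out a gap of 1–2 mm.
- **Bystanders:** The swab tube, loupe and spool are at the same pixels as at the start. A raw difference of the top images was inconclusive because the brightness had changed.

**Did not go to plan**
- While positioning for the tip, the gripper body brushed the top of the standing upright at about 4 N. I raised the hand and pushed beside the window instead.
- The fingertips proved thinner than the backs given for the fingers, so I worked out the contact points from the measured tilt.

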